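# Load the glaze tests into the test kiln and shut it

## Robot

A 6-joint arm with a two-finger parallel gripper is mounted at the origin on the work surface. World frame = base frame: x ahead of the robot, y to its left, z up, the work surface at z = 0. Lengths are in m, angles in degrees, forces in N, time in s.
With the tool pointing down it reaches from about 0.4 to 0.825 m from the base axis. Payload 7 kg.
Tool frame: the origin (TCP) lies on the centre line of the jaws, within the pads' length; the fingertips stand 22 mm ahead of it and the grasp point (between the pads) lies 3 mm ahead of it; z points along the fingers, y is the line along which they close (so a half turn about z gives the same grasp; the last joint's range is limited). The gripper opens to 88 mm and grips with 3 to 60 N. Pads are 19 mm wide; open, the fingers measure 130 mm over their backs; the gripper's body (78 mm by 193 mm) begins 47 mm behind the grasp point.
Start: joints at [-52.019, 20.546, 0.682, 0, -70.136, -16.507], TCP at [0.247, -0.628, 0.249] pointing down, gripper open.
Joint ranges: [-176.03, 176.03], [-82.01, 121.73], [-58.28, 71.71], [-173.87, 95.51], [-174.79, -0.11], [-173.66, 173.66]. Speed limits (degrees/s): [136.94, 136.94, 172.46, 180, 180, 180].

## Interface

Orientations are given as [roll, pitch, yaw] about the fixed x, y, z axes, in that order (R = Rz(yaw) Ry(pitch) Rx(roll)).
In Python, from plant import get_state, cams, r gives the robot as it stands.
- The arm moves only by the tool apply_moves, never from a script. Its argument "targets" is a list of rows, each an object with "dp": the shift along the world's x, y, z in m, a list of three; "yaw": the turn about the world's z in degrees. In form: [{"dp": [x, y, z], "yaw": yaw}, ...]. A call has 1 to 20 rows; each row is the pose to reach, as a shift and turn from the pose commanded when the call began; what a row does not reach only later rows make up. A row lasts 1/12 s, in which the tool goes at most 41.7 mm and 7.16 degrees, less where a joint would pass 70% of its speed; a pose out of reach is approached as far as the arm can. A call with a gripper value outside its range is refused whole. "grip" is the gripper command: -1 is fully open, 1 is shut, values between are in proportion, set as the call begins (left out, the last holds). The fingers move at their own pace and stop on an object; "squeeze" is the grip in N (left out, the last holds). Time passes only in rows, so rows that repeat a pose let the fingers close. It gives the time, the measured TCP pose, the force, the opening and the grip force at its end, in the units of the state.
- get_state(): the state, without advancing time (a new reading comes with each control period).
- cams.capture(name): name is "scene" or "side" or "wrist"; returns a dict with "image" (480x640x3 uint8, red, green, blue), "range_z" (480x640 float32, m along the optical axis (not along the pixel's ray), 0 where there is no reading), "fx", "fy", "cx", "cy" (pixels), "R" (3x3) and "t" (3): a world point X has camera coordinates R X + t; the wrist camera has in their place "T_tool_cam" (4x4, takes a point from camera to tool coordinates, whose origin is the TCP and whose axes are the flange's). Camera axes: x right, y down, z forward; pixel columns grow to the right and rows downward; lengths in m; the calibration is good to about 2 mm. A picture is of the moment at which its call begins: read the wrist's pose just before it.
- r.close_job(): hands the job in; it is judged then, once.
The state is a dict: "time_s": time; "joints": joint angles; "qd": joint speeds; "joint_torque": joint torques, N m; "tcp_pos": TCP position; "eef_rot": TCP orientation; "contact_force": force on the tool from outside, world axes, zero at the start; "moment": the same for the moment, N m; "gripper_width": finger opening in m; "gripper_force": force on a finger pad.
Only numpy, scipy, OpenCV 4.12 (cv2) and the standard library are available. Lean on these libraries where they do the work, as an engineer would, in place of code of your own. Each camera call takes 0.05 s, during which the arm holds its last target. There are 200 camera calls.

## Task

Load the test kiln: slide every glazed test tile along its T-slot to the open end of the spray rack, lift it out there, and stand it gently upright on the kiln floor, no two tiles touching. When all are in, press the red knuckle of the locked lid stay to break it, then take the lid by its handle and lower it gently until it is fully shut. Leave the glaze jar, the vase and the brush where they are.

Things in the scene. Friction and masses are not known exactly. Their poses are not given: they have to be found in the camera images.
- rack: Spray rack, fixed: plywood board 170 x 270 x 6 mm with two parallel aluminium T-slot rails. Origin under the board's centre, on the bench; y along the slots towards their open end. Slot centre lines at x = -42 and +42 mm, y from -125 (end stop) to +125. Slot floor 12 mm above the bench, slot 44 mm wide, 12 mm high. Lips (top at 31 mm, 17 mm gap for the web) run from y = -125 to +45 mm only.
- open_end_a (a point): Middle of the open end of the slot at rack x = -42 mm (rack y = +85 mm), on the slot floor. Here, for 80 mm along the slot, there are no lips, only floor and side walls 24 mm above the bench, so a tile 60 mm long can be lifted straight up out of it.
- open_end_b (a point): The same for the slot at rack x = +42 mm.
- tile_blue_center (a point): Glaze test tile with blue bands, terracotta, 130 g: inverted T, 70 mm high; foot 40 mm (x) x 60 mm (y, along the slot) x 10 mm, upright web 12 mm thick (x), 60 mm long. Point: its middle, 35 mm above the underside; z up. Three or four tiles start in the rack, up to two in a slot, feet under the lips; one may be absent (None from the start).
- tile_green_center (a point): Glaze test tile with dark green bands, terracotta, 130 g: inverted T, 70 mm high; foot 40 mm (x) x 60 mm (y, along the slot) x 10 mm, upright web 12 mm thick (x), 60 mm long. Point: its middle, 35 mm above the underside; z up. Three or four tiles start in the rack, up to two in a slot, feet under the lips; one may be absent (None from the start).
- tile_yellow_center (a point): Glaze test tile with yellow bands, terracotta, 130 g: inverted T, 70 mm high; foot 40 mm (x) x 60 mm (y, along the slot) x 10 mm, upright web 12 mm thick (x), 60 mm long. Point: its middle, 35 mm above the underside; z up. Three or four tiles start in the rack, up to two in a slot, feet under the lips; one may be absent (None from the start).
- tile_white_center (a point): Glaze test tile with white bands, terracotta, 130 g: inverted T, 70 mm high; foot 40 mm (x) x 60 mm (y, along the slot) x 10 mm, upright web 12 mm thick (x), 60 mm long. Point: its middle, 35 mm above the underside; z up. Three or four tiles start in the rack, up to two in a slot, feet under the lips; one may be absent (None from the start).
- kiln: Bench-top test kiln, fixed, aluminium case 290 mm (x) x 200 mm (y). Origin: on the bench under the centre of the case; z up; the lid is hinged on the +y side, the stay is on the -x side. Rim 128 mm above the bench. The controller box on the +x side is not used.
- kiln_floor (a point): Centre of the kiln's chamber floor, 50 mm above the bench; axes as the kiln's. The chamber is 236 mm (x) x 130 mm (y), open at the top, 78 mm deep; walls 27 mm thick at the x ends, 35 mm at the sides.
- lid (a joint): How far the lid (290 x 200 x 35 mm, 0.9 kg) has come down, rad: 0 = propped open, 79 degrees above level; 1.38 = fully shut. Once the stay is broken the stiff hinge still holds the lid by friction down to about 0.35; lower than that it falls unless held.
- lid_hinge (a point): Middle of the lid's hinge line, which runs along the kiln's x axis, at rim height, 28 mm outside the +y side of the case.
- lid_handle (a point): Middle of the lid's handle bar, 13 mm thick, round, 110 mm between its posts, along the kiln's x axis, 47 mm off the outer face of the lid near its free edge: 200 mm along the lid from the hinge line and 82 mm off the lid's underside, in whose plane the hinge line lies. It can be pinched across from above at any lid angle and turns between the fingers.
- stay_upper (a joint): Fold of the lid stay at its knuckle, rad: 0 = locked (past straight, on its stop: the lid cannot come down), about 0.2 = straight, more = broken; about 2.2 with the lid shut.
- knuckle (a point): On the axis of the red knob on the knuckle of the two-link lid stay, beside the kiln's -x side. Knob: 24 mm across, along the kiln's x, from 36 mm towards the kiln to 20 mm away from it past this point. A few newtons towards the kiln's +y and down in equal parts break the stay: straight after 13 mm, surely broken after 30 mm. Free to press from above.
- glaze_jar: Bystander: amber glaze jar 68 mm across, 95 mm high, on the bench. Origin under its centre.
- vase: Bystander: unglazed pale vase 86 mm across, 135 mm high, on the bench. Origin under its centre.
- glaze_brush: Bystander: brush lying on the bench.
Mind the look-alikes: they are no part of the job. Leave any purple or turquoise look-alike of the part that bears tile_blue_center alone.

How it is judged:
By the outcome, as a careful person would: the job done as asked, in the order asked, and still so for the second after the job is handed in, with the robot touching nothing.
Of tile_blue, tile_green, tile_yellow, tile_white only 3 to 4 are there at a start; the rules pass over those that are not, and their reading is None.
At some moment in a run one of tile_blue, tile_green, tile_yellow, tile_white may be knocked a few centimetres aside while the robot is not near it.
It also fails if it takes over 210 s, if anything falls off the work surface, if the arm or the gripper's body presses on something with over 40 N, if the wrist force passes 120 N, or if a joint passes its speed limit or range.

## Working session

There is one attempt and no reset: what is moved stays moved. The work goes in short steps, Python scripts to look and compute and a tool call to move; the robot and the scene stay as the last step left them, time stands still between calls to the robot, and variables do not carry over. Pictures are saved under pics/ and viewed, at most 14 in all, crops included, and the job is handed in when it is done.

Besides the shell and the picture viewer there is one more tool, called after "Call:" as a command line: name --argument value ..., lists and objects as JSON in quotes. apply_moves: Moves the arm, as the interface text tells. Its arguments: {"type":"object","properties":{"targets":{"type":"array","items":{"type":"object","properties":{"dp":{"type":"array","items":{"type":"number"}},"yaw":{"type":"number"}}}},"grip":{"type":"number"},"squeeze":{"type":"number"}},"required":["targets"]}

```bash
ls; mkdir -p pics; cat > h.py <<'E'
import numpy as np, cv2
from plant import get_state, cams, r
def cap(n,f=None):
    s=get_state(); c=cams.capture(n)
    if f: cv2.imwrite('pics/'+f,c['image'][:,:,::-1])
    return s,c
E
python3 - <<'E'
from h import *
s,c=cap('scene','scene1.png'); print(s); print({k:c[k] for k in c if k not in('image','range_z')})
s,c=cap('side','side1.png'); print({k:c[k] for k in c if k not in('image','range_z')})
E
```

```text
pics
{'time_s': 0.0, 'joints': array([-5.20179209e+01,  2.05905563e+01,  6.33603961e-01, -2.08804823e-02,
       -7.01345888e+01, -1.65068954e+01]), 'qd': array([-0.0295552 ,  0.00921426, -0.06548998, -0.03902465, -0.00109276,
       -0.02385357]), 'joint_torque': array([-1.07551332e-03, -5.82717419e+01,  2.93057352e+01,  6.99748412e+00,
        6.76450931e-03, -1.60525137e-04]), 'tcp_pos': array([ 0.24693409, -0.62772638,  0.24762889]), 'eef_rot': array([ 1.79906654e+02, -7.19228783e-03, -1.58531922e+02]), 'contact_force': array([-0.38701596,  0.10785735,  0.23290945]), 'moment': array([ 0.04456984, -0.04789039,  0.00772545]), 'gripper_force': 0.0, 'gripper_width': 0.08765928580755265}
{'fx': 493.63091185786266, 'fy': 493.63091185786266, 'cx': 318.12682803796235, 'cy': 239.6486169684531, 'R': array([[-0.1993805 ,  0.97989198, -0.00768923],
       [ 0.59775612,  0.11540132, -0.79332853],
       [-0.77648892, -0.16277052, -0.6087452 ]]), 't': array([ 0.13528925, -0.19758054,  1.87492231])}
{'fx': 449.11364220900145, 'fy': 449.11364220900145, 'cx': 320.04943873981466, 'cy': 244.54142163834874, 'R': array([[-0.77584263, -0.63086825,  0.00857055],
       [-0.40888176,  0.49240513, -0.76834426],
       [ 0.48050382, -0.59961857, -0.63997941]]), 't': array([0.4215383 , 0.41407792, 0.86108831])}
```

View pics/scene1.png

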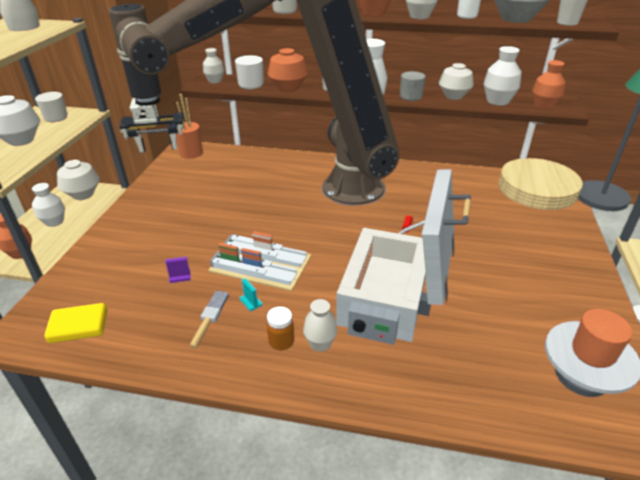

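View pics/side1.png

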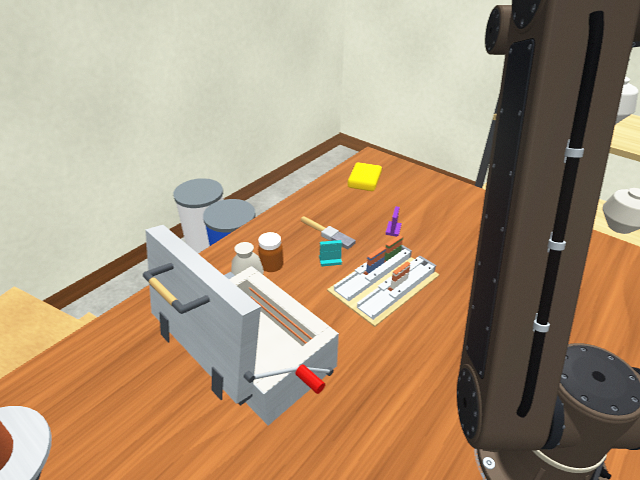

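Scene picture: the rack is at about (260,260), with green and blue tiles in the far slot (about 240,255) and one tile in the near slot (262,240). The kiln is at (385,280) with its lid up, the handle at (466,207) and the knuckle at (407,223). The jar (280,328), vase (320,325), brush and look-alikes are clear of both. The side view agrees. Next I'll measure from range data.

```bash
cat >> h.py <<'E'
def world(c,s=None):
    z=c['range_z'].astype(float); v,u=np.indices(z.shape)
    P=np.stack([(u-c['cx'])/c['fx']*z,(v-c['cy'])/c['fy']*z,z],-1)
    if 'R' in c: W=(P-c['t'])@c['R']
    else:
        from scipy.spatial.transform import Rotation as Ro
        T=c['T_tool_cam']; W=P@T[:3,:3].T+T[:3,3]
        W=W@Ro.from_euler('xyz',s['eef_rot'],degrees=True).as_matrix().T+s['tcp_pos']
    W[z<=0]=np.nan
    return W
def hsv(c): return cv2.cvtColor(c['image'],cv2.COLOR_RGB2HSV)
E
python3 - <<'E'
from h import *
for n,rk,kl in(('scene',(200,225,320,295),(330,170,480,345)),('side',(320,220,445,330),(140,220,345,430))):
    s,c=cap(n); W=world(c); H=hsv(c)
    x0,y0,x1,y1=rk; w=W[y0:y1,x0:x1].reshape(-1,3); h=H[y0:y1,x0:x1].reshape(-1,3)
    ply=(h[:,0]>15)&(h[:,0]<32)&(h[:,1]>50)&(h[:,2]>150)&(w[:,2]<.02)
    print(n,'ply',ply.sum(),cv2.minAreaRect(w[ply][:,:2].astype(np.float32)),np.median(w[ply][:,2]))
    up=(w[:,2]>.045)&(w[:,2]<.1)
    m,lab=cv2.connectedComponents((np.nan_to_num(W[y0:y1,x0:x1,2])>.045).astype(np.uint8))
    for i in range(1,m):
        k=(lab==i).ravel()
        if k.sum()>20: print('tile',k.sum(),w[k].min(0).round(3),w[k].max(0).round(3),np.median(h[k],0))
    x0,y0,x1,y1=kl; w=W[y0:y1,x0:x1].reshape(-1,3); h=H[y0:y1,x0:x1].reshape(-1,3)
    rim=(abs(w[:,2]-.128)<.006)&(h[:,1]<60)&(h[:,2]>150)
    print('rim',rim.sum(),cv2.minAreaRect(w[rim][:,:2].astype(np.float32)), np.median(w[rim][:,2]))
    red=((h[:,0]<6)|(h[:,0]>174))&(h[:,1]>200)&(h[:,2]>120)
    print('red',red.sum(),np.nanmean(w[red],0),np.nanmin(w[red],0),np.nanmax(w[red],0))
    i=c['image']; a=i[rk[1]:rk[3],rk[0]:rk[2]]; cv2.imwrite(f'pics/{n}_r.png',cv2.resize(a[:,:,::-1],None,fx=3,fy=3))
    wood=(h[:,0]>12)&(h[:,0]<30)&(h[:,1]>60)&(w[:,2]>.2)
    print('handle',wood.sum(),np.nanmean(w[wood],0),np.nanmin(w[wood],0),np.nanmax(w[wood],0))
    lid=(w[:,2]>.17)
    print('lid',np.nanmin(w[lid],0),np.nanmax(w[lid],0))
a=cv2.imread('pics/scene_r.png');b=cv2.imread('pics/side_r.png')
o=np.zeros((600,400,3),np.uint8);o[:210,:360]=a;o[220:550,:375]=b[:330];cv2.imwrite('pics/crop1.png',o)
E
```

```text
scene ply 642 ((0.5531035661697388, -0.19685199856758118), (0.16375258564949036, 0.317244291305542), 22.20846939086914) 0.006431345970210488
tile 238 [ 0.441 -0.252  0.045] [ 0.468 -0.189  0.089] [ 10.  101.5 182. ]
tile 245 [ 0.515 -0.336  0.045] [ 0.54  -0.271  0.087] [ 12. 134. 148.]
tile 250 [ 0.527 -0.261  0.045] [ 0.551 -0.197  0.086] [  9.   98.5 151. ]
tile 142 [ 0.641 -0.221  0.046] [ 0.689 -0.17   0.075] [ 90.  220.  173.5]
rim 2733 ((0.57752525806427, 0.1695970892906189), (0.2013445496559143, 0.3021378219127655), 84.28219604492188) 0.12964011050432242
red 72 [0.39908675 0.20933442 0.15087121] [0.36823361 0.19836073 0.14328022] [0.42676106 0.2205103  0.15632298]
handle 98 [0.59829189 0.33841463 0.34598362] [0.56064685 0.32896518 0.34064753] [0.63400149 0.34692414 0.35061909]
lid [0.14946001 0.04477306 0.17001648] [0.74236769 0.34749948 0.36248659]
side ply 1107 ((0.5379806160926819, -0.25332891941070557), (0.3152734637260437, 0.40523380041122437), 48.85076141357422) 0.0060488660078751
tile 466 [ 0.514 -0.332  0.045] [ 0.545 -0.195  0.088] [ 11. 158. 145.]
tile 212 [ 0.64  -0.222  0.045] [ 0.69  -0.168  0.074] [ 90.  171.  129.5]
tile 249 [ 0.441 -0.252  0.045] [ 0.461 -0.187  0.086] [ 11. 139. 171.]
tile 81 [0.441 0.081 0.126] [0.477 0.101 0.133] [ 26.   7. 250.]
rim 2913 ((0.6155035495758057, 0.14485874772071838), (0.2019382119178772, 0.3930675983428955), 76.82620239257812) 0.129256228112267
red 395 [0.39325582 0.21610971 0.1465295 ] [ 0.36717589  0.15859063 -0.0017285 ] [0.43409365 0.22693013 0.15472895]
handle 285 [0.60532862 0.33609208 0.3372692 ] [0.55471752 0.24345133 0.2351898 ] [0.73554187 0.34914141 0.35432679]
lid [0.42737597 0.24019227 0.17003325] [0.73980762 0.3518699  0.3609874 ]
```

View pics/crop1.png

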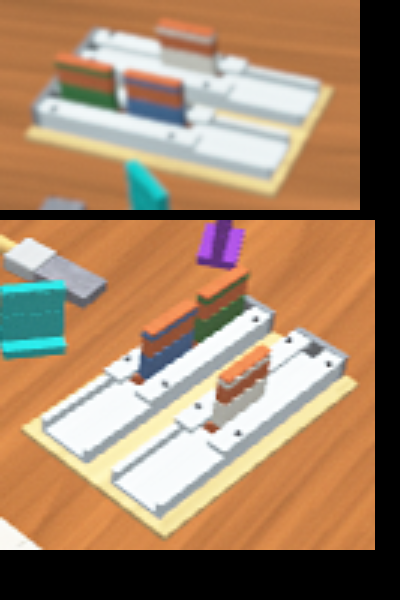

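Crops: there are three tiles, green and blue in the far slot (rack x = +42) and white in the near slot (x = −42). Yellow is absent, and the open end faces world +y. I'll move above the rack for a close look.

Call:
apply_moves --targets '[{"dp": [0.02, 0.03, 0.01], "yaw": 5}, {"dp": [0.25, 0.41, 0.1], "yaw": 60}, {"dp": [0.25, 0.41, 0.1], "yaw": 60}, {"dp": [0.25, 0.41, 0.1], "yaw": 60}, {"dp": [0.25, 0.41, 0.1], "yaw": 60}, {"dp": [0.25, 0.41, 0.1], "yaw": 60}, {"dp": [0.25, 0.41, 0.1], "yaw": 60}, {"dp": [0.25, 0.41, 0.1], "yaw": 60}, {"dp": [0.25, 0.41, 0.1], "yaw": 60}, {"dp": [0.25, 0.41, 0.1], "yaw": 60}, {"dp": [0.25, 0.41, 0.1], "yaw": 60}, {"dp": [0.25, 0.41, 0.1], "yaw": 60}, {"dp": [0.25, 0.41, 0.1], "yaw": 60}, {"dp": [0.25, 0.41, 0.1], "yaw": 60}, {"dp": [0.25, 0.41, 0.1], "yaw": 60}, {"dp": [0.25, 0.41, 0.1], "yaw": 60}, {"dp": [0.25, 0.41, 0.1], "yaw": 60}, {"dp": [0.25, 0.41, 0.1], "yaw": 60}]'

```text
time_s: 1.7
tcp_pos: [0.4965, -0.2191, 0.3484]
eef_rot: [180.0, -0.0, -98.6]
contact_force: [0.1, 0.3, 0.2]
gripper_width: 0.0877
gripper_force: 0.0
```

```bash
cat > tiles.py <<'E'
from h import *
import sys
s,c=cap('wrist',sys.argv[1] if len(sys.argv)>1 else None); W=world(c,s); H=hsv(c)
print(s['tcp_pos'].round(4),s['eef_rot'].round(2),s['time_s'])
z=np.nan_to_num(W[...,2])
m,lab=cv2.connectedComponents(((z>.055)&(z<.1)).astype(np.uint8))
for i in range(1,m):
    k=lab==i
    if k.sum()<150: continue
    w=W[k]; t=np.percentile(w[:,2],80); top=w[abs(w[:,2]-t)<.004]
    (cx,cy),(a,b),g=cv2.minAreaRect(top[:,:2].astype(np.float32))
    h=H[k]; h=h[h[:,1]>0]
    print('tile',k.sum(),'c',round(cx,4),round(cy,4),'size',round(a,4),round(b,4),'ang',round(g,1),'ztop',round(t,4),'hue',np.percentile(h[:,0],[20,50,80,95]),'pix',np.argwhere(k).mean(0)[::-1].round())
E
python3 - <<'E'
from h import *
s,c=cap('wrist'); print(c['T_tool_cam'].round(4))
E
python3 tiles.py w1.png
```

```text
[[ 6.000e-04 -9.570e-01 -2.901e-01  7.840e-02]
 [ 1.000e+00  7.000e-04 -2.000e-04  0.000e+00]
 [ 4.000e-04 -2.901e-01  9.570e-01 -1.364e-01]
 [ 0.000e+00  0.000e+00  0.000e+00  1.000e+00]]
[ 0.4966 -0.219   0.3484] [179.99  -0.   -98.61] 1.75
tile 237 c 0.5922 -0.4128 size 0.0122 0.0122 ang 20.7 ztop 0.0707 hue [138. 139. 140. 142.] pix [190.   6.]
tile 975 c 0.5254 -0.3025 size 0.0598 0.0128 ang 82.2 ztop 0.083 hue [10. 10. 11. 25.] pix [281. 115.]
tile 873 c 0.4517 -0.2201 size 0.06 0.0126 ang 82.8 ztop 0.083 hue [ 9. 10. 10. 11.] pix [365. 187.]
tile 865 c 0.5353 -0.2287 size 0.0601 0.0128 ang 82.5 ztop 0.083 hue [  8.  10.  10. 165.] pix [284. 190.]
tile 752 c 0.664 -0.1945 size 0.0612 0.0127 ang 47.5 ztop 0.071 hue [90. 90. 90. 90.] pix [174. 238.]
tile 172 c 0.638 0.0642 size 0.0039 0.0965 ang 84.5 ztop 0.059 hue [ 99.  100.  103.  105.9] pix [254. 423.]
```

View pics/w1.png

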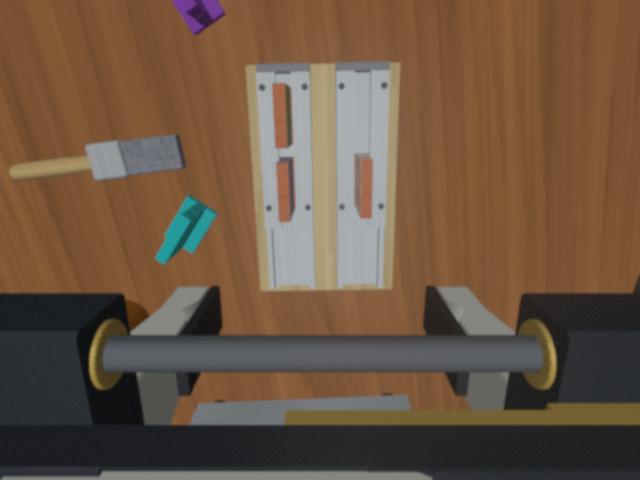

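Wrist view: green tile at (281,115), blue at (284,190), white at (365,187). Purple is at (200,10), turquoise at (185,230) and the brush is to the left. Tile tops measure 82–83 mm, as they should. Next I need the board's rectangle.

```bash
python3 - <<'E'
from h import *
s,c=cap('wrist'); W=world(c,s); H=hsv(c); z=np.nan_to_num(W[...,2],nan=-1)
roi=np.zeros(z.shape,bool); roi[40:310,235:415]=1
print(H[200,255],z[200,255],H[200,325],z[200,325],H[250,290],z[250,290])
k=roi&(H[...,0]>15)&(H[...,0]<30)&(z>0)&(z<.012)&(H[...,2]>170)
m,lab,st,_=cv2.connectedComponentsWithStats(roi.astype(np.uint8)&(z>.0035)); print(st[1:4])
a=np.deg2rad(7.5);u=np.array([np.sin(a),np.cos(a)]);e=np.array([u[1],-u[0]])
w=W[roi&(z>.004)&(z<.09)][:,:2]; print('rect all',cv2.minAreaRect(w.astype(np.float32)))
w=W[k][:,:2]; print(k.sum(),'rect ply',cv2.minAreaRect(w.astype(np.float32)),'u',np.percentile(w@u,[0,.5,99.5,100]),'e',np.percentile(w@e,[0,.5,99.5,100]))
l=W[roi&(abs(z-.031)<.004)][:,:2]; 
for lo,hi in((0,1),):
  print('lips u',np.percentile(l@u,[0.5,99.5]),'e',np.percentile(l@e,[.5,99.5]))
for n,t in(('g',(.5254,-.3025)),('b',(.5353,-.2287)),('w',(.4517,-.2201))): print(n,t@u,t@e)
E
```

```text
[ 20  89 160] 0.006886070974445879 [ 21  76 179] 0.007102400190909575 [101  12 175] 0.012638858521411167
[[  337    48     1     1     1]
 [  246    62   154   229 32334]
 [  250   279     1     1     1]]
rect all ((0.4935179352760315, -0.22457146644592285), (0.2864789664745331, 0.1704762578010559), 82.41448211669922)
3696 rect ply ((0.4925665855407715, -0.21720077097415924), (0.26680827140808105, 0.15866462886333466), 82.88943481445312) u [-0.28445684 -0.28241317 -0.01934114 -0.01763711] e [0.43752498 0.50734435 0.59423737 0.59622851]
lips u [-0.28314858 -0.10651362] e [0.44887425 0.58810176]
g -0.23133360917316254 0.5603893033123656
b -0.1568727691007968 0.5605717744541264
w -0.15925833296257835 0.4765644587901835
```

Call:
apply_moves --targets '[{"dp": [0.07, 0.2, 0.09], "yaw": 1.1}, {"dp": [0.07, 0.2, 0.09], "yaw": 1.1}, {"dp": [0.07, 0.2, 0.09], "yaw": 1.1}, {"dp": [0.07, 0.2, 0.09], "yaw": 1.1}, {"dp": [0.07, 0.2, 0.09], "yaw": 1.1}, {"dp": [0.07, 0.2, 0.09], "yaw": 1.1}, {"dp": [0.07, 0.2, 0.09], "yaw": 1.1}, {"dp": [0.07, 0.2, 0.09], "yaw": 1.1}]'

```text
time_s: 2.52
tcp_pos: [0.5675, -0.0171, 0.4386]
eef_rot: [-180.0, 0.0, -97.3]
contact_force: [-0.6, -0.5, -0.6]
gripper_width: 0.0874
gripper_force: 0.0
```

```bash
python3 - <<'E'
from h import *
s,c=cap('wrist','w2.png'); W=world(c,s); H=hsv(c); z=np.nan_to_num(W[...,2],nan=-1)
np.save('kW.npy',W); np.save('kH.npy',H)
for lo,hi in((.122,.134),(.044,.056)):
    k=((z>lo)&(z<hi)).astype(np.uint8); n,lab,st,_=cv2.connectedComponentsWithStats(k)
    for i in range(1,n):
        if st[i,4]>1500:
            w=W[lab==i]; print(lo,st[i],cv2.minAreaRect(w[:,:2].astype(np.float32)),np.median(w[:,2]),w.min(0),w.max(0))
E
```

```text
0.122 [ 209  258  245   78 7886] ((0.5740810632705688, 0.1179533526301384), (0.09547937661409378, 0.2907537519931793), 84.27458190917969) 0.12932675140309044 [0.42518946 0.05644198 0.12200341] [0.71876518 0.15384954 0.13245782]
0.122 [ 221  373  225   51 6667] ((0.5889171361923218, 0.2616574764251709), (0.08373910933732986, 0.2911255657672882), 82.83709716796875) 0.12920450942231804 [0.44127194 0.20282841 0.12200102] [0.73347392 0.29483315 0.13259555]
0.044 [ 248  290  166   46 7138] ((0.5799404978752136, 0.178350031375885), (0.07402148097753525, 0.23384518921375275), 84.0145492553711) 0.050995463845967426 [0.4604157  0.13198109 0.0473885 ] [0.69948867 0.22706882 0.05597981]
```

View pics/w2.png

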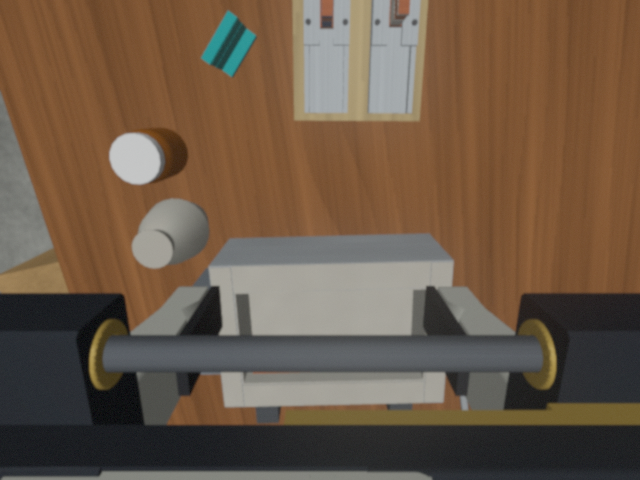

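Wrist view: the kiln opening is centred at about (330,320), rack end at top, and vase (170,235) and jar (140,158) are clear of the path.

```bash
python3 - <<'E'
import numpy as np
W=np.load('kW.npy'); z=np.nan_to_num(W[...,2],nan=-1)
k=(abs(z-.129)<.004); k[:, :205]=0;k[:,460:]=0;k[:255]=0
w=W[k][:,:2]
# front edge line fit
a=np.deg2rad(-5.8)
for it in range(3):
    ex=np.array([np.cos(a),np.sin(a)]);ey=np.array([-ex[1],ex[0]])
    X=w@ex;Y=w@ey; b=np.linspace(np.percentile(X,3),np.percentile(X,97),25)
    pts=np.array([[(b[i]+b[i+1])/2,np.percentile(Y[(X>b[i])&(X<b[i+1])],1)] for i in range(24)])
    p=np.polyfit(*pts.T,1); a+=np.arctan(p[0]); 
print('ang',np.degrees(a),'X',np.percentile(X,[.2,.5,99.5,99.8]),'Y',np.percentile(Y,[.2,.5,99.5,99.8]),'front',pts[:,1].mean())
f=W[abs(z-.051)<.005][:,:2];fx=f@ex;fy=f@ey;m=(fx>X.min())&(fx<X.max())&(fy>Y.min())&(fy<Y.max());print('floor X',np.percentile(fx[m],[.5,99.5]),'Y',np.percentile(fy[m],[.5,99.5]))
xc=np.percentile(X,[.3,99.7]).mean(); yc=pts[:,1].mean()+.1
c=xc*ex+yc*ey; print('centre',c)
for n,x,y in(('A',85,-22),('B',10,-22),('C',-62,-22),('knuck',0,0)): print(n,c+x/1e3*ex+y/1e3*ey)
for n,P in(('red scene',(.399,.2093)),('red side',(.3963,.218)),('handle',(.598,.3384)),('handle2',(.6,.338))):
    d=np.array(P)-c; print(n,d@ex,d@ey)
E
```

```text
ang -5.809669571070484 X [0.4149374  0.41599713 0.70212759 0.70338077] Y [0.12818333 0.1283444  0.35210607 0.35596604] front 0.12856649914585142
floor X [0.43635245 0.67978438] Y [0.12831341 0.27144856]
centre [0.57929103 0.17080555]
A [0.66162751 0.14031449]
B [0.58701273 0.14790631]
C [0.51538255 0.15519445]
knuck [0.57929103 0.17080555]
red scene -0.18326155813395636 0.020046914649828135
red side -0.18682834046139893 0.028428922990831107
handle 0.0016482626183109475 0.16862742544907242
handle2 0.003678479576528084 0.16843192838370438
```

Kiln yaw is −5.8°, the rack slots lean 7.5°, and the sizes check out. I'll go above the blue tile with a partial opening.

Call:
apply_moves --targets '[{"dp": [-0.0322, -0.2116, -0.1], "yaw": 0}, {"dp": [-0.0322, -0.2116, -0.1], "yaw": 0}, {"dp": [-0.0322, -0.2116, -0.1], "yaw": 0}, {"dp": [-0.0322, -0.2116, -0.1], "yaw": 0}, {"dp": [-0.0322, -0.2116, -0.1], "yaw": 0}, {"dp": [-0.0322, -0.2116, -0.2], "yaw": 0}, {"dp": [-0.0322, -0.2116, -0.24], "yaw": 0}, {"dp": [-0.0322, -0.2116, -0.27], "yaw": 0}, {"dp": [-0.0322, -0.2116, -0.29], "yaw": 0}, {"dp": [-0.0322, -0.2116, -0.3], "yaw": 0}, {"dp": [-0.0322, -0.2116, -0.3], "yaw": 0}, {"dp": [-0.0322, -0.2116, -0.3], "yaw": 0}]' --grip 0.1

```text
time_s: 3.57
tcp_pos: [0.5324, -0.2306, 0.1364]
eef_rot: [179.6, -0.0, -97.5]
contact_force: [1.0, 0.1, -0.2]
gripper_width: 0.0395
gripper_force: 0.0
```

```bash
python3 tiles.py w3.png
```

```text
[ 0.5324 -0.2306  0.1364] [ 1.7964e+02 -2.0000e-02 -9.7530e+01] 3.5667
tile 3743 c 0.5254 -0.303 size 0.06 0.0128 ang 82.4 ztop 0.0829 hue [ 9. 10. 10. 14.] pix [316. 125.]
tile 3575 c 0.4506 -0.2301 size 0.041 0.0136 ang 82.6 ztop 0.0825 hue [ 9. 10. 10. 18.] pix [474. 251.]
tile 2967 c 0.5352 -0.229 size 0.0607 0.0128 ang 82.5 ztop 0.0828 hue [  9.    9.   10.  108.7] pix [317. 271.]
```

Call:
apply_moves --targets '[{"dp": [0.002, 0.001, -0.01]}, {"dp": [0.002, 0.001, -0.025]}, {"dp": [0.002, 0.001, -0.04]}, {"dp": [0.002, 0.001, -0.053]}, {"dp": [0.002, 0.001, -0.061]}, {"dp": [0.002, 0.001, -0.065]}, {"dp": [0.002, 0.001, -0.065]}, {"dp": [0.002, 0.001, -0.065]}, {"dp": [0.002, 0.001, -0.065]}]'

```text
$.targets[0]: bad value
```

Call:
apply_moves --targets '[{"dp": [0.002, 0.001, -0.01], "yaw": 0}, {"dp": [0.002, 0.001, -0.025], "yaw": 0}, {"dp": [0.002, 0.001, -0.04], "yaw": 0}, {"dp": [0.002, 0.001, -0.053], "yaw": 0}, {"dp": [0.002, 0.001, -0.061], "yaw": 0}, {"dp": [0.002, 0.001, -0.065], "yaw": 0}, {"dp": [0.002, 0.001, -0.065], "yaw": 0}, {"dp": [0.002, 0.001, -0.065], "yaw": 0}, {"dp": [0.002, 0.001, -0.065], "yaw": 0}]'

```text
time_s: 4.37
tcp_pos: [0.5377, -0.2288, 0.0747]
eef_rot: [-179.9, -0.0, -97.4]
contact_force: [-0.4, -0.5, 0.2]
gripper_width: 0.0396
gripper_force: 0.0
```

Call:
apply_moves --targets '[{"dp": [-0.0022, 0, -0.003], "yaw": 0}, {"dp": [-0.0022, 0, -0.003], "yaw": 0}, {"dp": [-0.0022, 0, -0.003], "yaw": 0}]'

```text
time_s: 4.62
tcp_pos: [0.5345, -0.2288, 0.0707]
eef_rot: [180.0, -0.0, -97.4]
contact_force: [0.4, 0.4, 0.6]
gripper_width: 0.0393
gripper_force: 0.0
```

Call:
apply_moves --targets '[{"dp": [0, 0, 0], "yaw": 0}, {"dp": [0, 0, 0], "yaw": 0}, {"dp": [0, 0, 0], "yaw": 0}, {"dp": [0, 0, 0], "yaw": 0}, {"dp": [0, 0, 0], "yaw": 0}, {"dp": [0, 0, 0], "yaw": 0}]' --grip 1 --squeeze 15

```text
time_s: 5.12
tcp_pos: [0.5346, -0.2287, 0.0704]
eef_rot: [180.0, 0.0, -97.4]
contact_force: [-0.6, 0.3, -1.7]
gripper_width: 0.0121
gripper_force: 15.0
```

Call:
apply_moves --targets '[{"dp": [0.0003, 0.002, 0], "yaw": 0}, {"dp": [0.0008, 0.006, 0], "yaw": 0}, {"dp": [0.0014, 0.011, 0], "yaw": 0}, {"dp": [0.0021, 0.016, 0], "yaw": 0}, {"dp": [0.0029, 0.022, 0], "yaw": 0}, {"dp": [0.0037, 0.028, 0], "yaw": 0}]'

```text
time_s: 5.62
tcp_pos: [0.5384, -0.2, 0.0705]
eef_rot: [180.0, 0.0, -97.4]
contact_force: [0.1, -0.5, -2.4]
gripper_width: 0.0118
gripper_force: 15.0
```

Forces are low. I'll finish the slide and then lift.

Call:
apply_moves --targets '[{"dp": [0.0008, 0.006, 0], "yaw": 0}, {"dp": [0.0017, 0.013, 0], "yaw": 0}, {"dp": [0.0026, 0.02, 0], "yaw": 0}, {"dp": [0.0036, 0.027, 0], "yaw": 0}, {"dp": [0.0045, 0.034, 0], "yaw": 0}, {"dp": [0.0054, 0.041, 0], "yaw": 0}, {"dp": [0.0063, 0.048, 0], "yaw": 0}, {"dp": [0.0071, 0.054, 0], "yaw": 0}, {"dp": [0.0079, 0.06, 0], "yaw": 0}, {"dp": [0.0082, 0.062, 0], "yaw": 0}, {"dp": [0.0082, 0.062, 0], "yaw": 0}]'

```text
time_s: 6.53
tcp_pos: [0.5467, -0.1382, 0.0706]
eef_rot: [-180.0, 0.0, -97.4]
contact_force: [-0.3, -0.2, -0.9]
gripper_width: 0.0121
gripper_force: 15.0
```

Call:
apply_moves --targets '[{"dp": [0, 0, 0.003], "yaw": 0}, {"dp": [0, 0, 0.01], "yaw": 0}, {"dp": [0, 0, 0.025], "yaw": 0}, {"dp": [0, 0, 0.045], "yaw": 0}, {"dp": [0, 0, 0.075], "yaw": 0}, {"dp": [0, 0, 0.105], "yaw": 0}, {"dp": [0, 0, 0.13], "yaw": 0}, {"dp": [0, 0, 0.15], "yaw": 0}, {"dp": [0, 0, 0.15], "yaw": 0}, {"dp": [0, 0, 0.15], "yaw": 0}]'

```text
time_s: 7.37
tcp_pos: [0.5471, -0.139, 0.2224]
eef_rot: [-179.8, 0.0, -97.5]
contact_force: [-0.6, 0.2, -2.7]
gripper_width: 0.0121
gripper_force: 15.0
```

Call:
apply_moves --targets '[{"dp": [0.004, 0.01, 0], "yaw": 0}, {"dp": [0.012, 0.03, 0], "yaw": 0.3}, {"dp": [0.024, 0.06, 0], "yaw": 0.7}, {"dp": [0.038, 0.095, 0], "yaw": 1}, {"dp": [0.052, 0.13, 0], "yaw": 1.3}, {"dp": [0.066, 0.165, 0], "yaw": 1.6}, {"dp": [0.08, 0.2, 0], "yaw": 1.6}, {"dp": [0.092, 0.23, 0], "yaw": 1.6}, {"dp": [0.1, 0.255, 0], "yaw": 1.6}, {"dp": [0.107, 0.27, 0], "yaw": 1.6}, {"dp": [0.1094, 0.2755, 0], "yaw": 1.6}, {"dp": [0.1094, 0.2755, 0], "yaw": 1.6}, {"dp": [0.1094, 0.2755, 0], "yaw": 1.6}, {"dp": [0.1094, 0.2755, 0], "yaw": 1.6}]'

```text
time_s: 8.53
tcp_pos: [0.6555, 0.1356, 0.2203]
eef_rot: [180.0, -0.0, -95.9]
contact_force: [0.5, -0.6, -1.4]
gripper_width: 0.0118
gripper_force: 15.0
```

```bash
python3 tiles.py w4.png | head -1;  python3 -c "
from h import *
s,c=cap('scene','s4.png')"
```

```text
[0.6555 0.1356 0.2203] [ 1.7995e+02 -3.0000e-02 -9.5880e+01] 8.5333
```

View pics/w4.png

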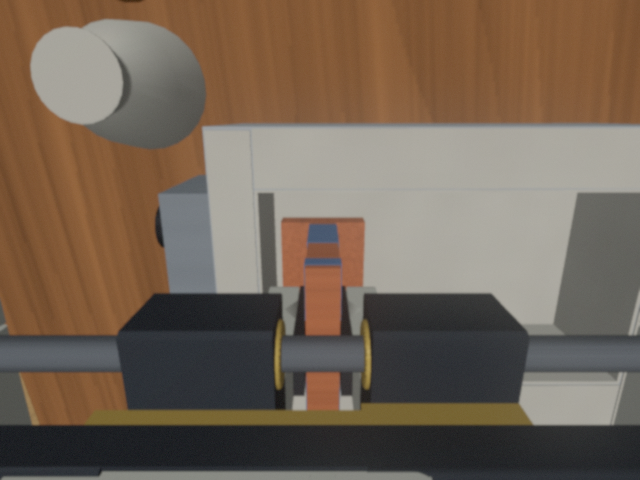

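The blue tile is held over the chamber's left part. Its foot spans columns 282–364 and the chamber's front wall edge is at row 190. The vase is clear at (120,80). I'll lower.

Call:
apply_moves --targets '[{"dp": [0.0008, 0.001, -0.005], "yaw": 0}, {"dp": [0.0008, 0.001, -0.02], "yaw": 0}, {"dp": [0.0008, 0.001, -0.04], "yaw": 0}, {"dp": [0.0008, 0.001, -0.06], "yaw": 0}, {"dp": [0.0008, 0.001, -0.08], "yaw": 0}, {"dp": [0.0008, 0.001, -0.095], "yaw": 0}, {"dp": [0.0008, 0.001, -0.103], "yaw": 0}, {"dp": [0.0008, 0.001, -0.107], "yaw": 0}, {"dp": [0.0008, 0.001, -0.108], "yaw": 0}, {"dp": [0.0008, 0.001, -0.108], "yaw": 0}]'

```text
time_s: 9.47
tcp_pos: [0.6572, 0.1377, 0.1132]
eef_rot: [-180.0, 0.0, -95.8]
contact_force: [-0.8, 0.9, -1.8]
gripper_width: 0.0121
gripper_force: 15.0
```

Call:
apply_moves --targets '[{"dp": [0, 0, -0.001], "yaw": 0}, {"dp": [0, 0, -0.002], "yaw": 0}, {"dp": [0, 0, -0.002], "yaw": 0}]'

```text
time_s: 9.72
tcp_pos: [0.657, 0.1379, 0.1112]
eef_rot: [-180.0, 0.0, -95.8]
contact_force: [0.3, 0.1, -1.6]
gripper_width: 0.0119
gripper_force: 15.0
```

Call:
apply_moves --targets '[{"dp": [0, 0, -0.0005], "yaw": 0}, {"dp": [0, 0, -0.001], "yaw": 0}, {"dp": [0, 0, -0.0015], "yaw": 0}, {"dp": [0, 0, -0.0015], "yaw": 0}]'

```text
time_s: 10.05
tcp_pos: [0.6567, 0.1378, 0.109]
eef_rot: [180.0, 0.0, -95.8]
contact_force: [-0.1, 0.2, -1.6]
gripper_width: 0.0117
gripper_force: 15.0
```

Call:
apply_moves --targets '[{"dp": [0, 0, -0.0005], "yaw": 0}, {"dp": [0, 0, -0.001], "yaw": 0}, {"dp": [0, 0, -0.001], "yaw": 0}]'

```text
time_s: 10.3
tcp_pos: [0.6569, 0.1377, 0.1084]
eef_rot: [-180.0, -0.0, -95.8]
contact_force: [-0.9, 0.4, 1.6]
gripper_width: 0.0117
gripper_force: 15.0
```

Touched down. Release slowly and rise.

Call:
apply_moves --targets '[{"dp": [0, 0, 0], "yaw": 0}, {"dp": [0, 0, 0], "yaw": 0}, {"dp": [0, 0, 0], "yaw": 0}, {"dp": [0, 0, 0], "yaw": 0}]' --grip 0.4

```text
time_s: 10.63
tcp_pos: [0.6568, 0.1378, 0.108]
eef_rot: [-180.0, 0.0, -95.8]
contact_force: [-0.4, -1.2, -0.4]
gripper_width: 0.0254
gripper_force: 0.0
```

Call:
apply_moves --targets '[{"dp": [0, 0, 0.004], "yaw": 0}, {"dp": [0, 0, 0.015], "yaw": 0}, {"dp": [0, 0, 0.035], "yaw": 0}, {"dp": [0, 0, 0.06], "yaw": 0}, {"dp": [0, 0, 0.09], "yaw": 0}, {"dp": [0, 0, 0.12], "yaw": 0}, {"dp": [0, 0, 0.15], "yaw": 0}, {"dp": [-0.01, -0.04, 0.16], "yaw": 0}, {"dp": [-0.03, -0.08, 0.16], "yaw": 0}, {"dp": [-0.055, -0.12, 0.16], "yaw": -0.4}, {"dp": [-0.08, -0.16, 0.16], "yaw": -0.8}, {"dp": [-0.105, -0.2, 0.15], "yaw": -1.2}, {"dp": [-0.13, -0.24, 0.13], "yaw": -1.6}, {"dp": [-0.155, -0.28, 0.1], "yaw": -1.6}, {"dp": [-0.175, -0.31, 0.07], "yaw": -1.6}, {"dp": [-0.19, -0.335, 0.045], "yaw": -1.6}, {"dp": [-0.2, -0.35, 0.03], "yaw": -1.6}, {"dp": [-0.205, -0.358, 0.028], "yaw": -1.6}, {"dp": [-0.205, -0.358, 0.028], "yaw": -1.6}, {"dp": [-0.205, -0.358, 0.028], "yaw": -1.6}]'

```text
time_s: 12.3
tcp_pos: [0.4506, -0.2214, 0.1361]
eef_rot: [179.9, -0.0, -97.6]
contact_force: [0.5, -0.4, 1.2]
gripper_width: 0.0258
gripper_force: 0.0
```

```bash
python3 tiles.py w5.png
```

```text
[ 0.4506 -0.2214  0.1361] [ 1.7993e+02 -2.0000e-02 -9.7580e+01] 12.3
tile 6344 c 0.5251 -0.3027 size 0.0601 0.0139 ang 82.1 ztop 0.0827 hue [10. 10. 13. 55.] pix [147. 129.]
tile 2991 c 0.4517 -0.22 size 0.0609 0.0128 ang 82.1 ztop 0.0828 hue [ 9. 10. 10. 10.] pix [320. 271.]
```

Call:
apply_moves --targets '[{"dp": [0, 0, -0.01], "yaw": 0}, {"dp": [0, 0, -0.025], "yaw": 0}, {"dp": [0, 0, -0.04], "yaw": 0}, {"dp": [0, 0, -0.053], "yaw": 0}, {"dp": [0, 0, -0.061], "yaw": 0}, {"dp": [0, 0, -0.0655], "yaw": 0}, {"dp": [0, 0, -0.0655], "yaw": 0}, {"dp": [0, 0, -0.0655], "yaw": 0}, {"dp": [0, 0, -0.0655], "yaw": 0}, {"dp": [0, 0, -0.0655], "yaw": 0}]'

```text
time_s: 13.18
tcp_pos: [0.4524, -0.2202, 0.0713]
eef_rot: [-179.9, 0.0, -97.4]
contact_force: [-0.4, 0.8, -0.7]
gripper_width: 0.0263
gripper_force: 0.0
```

Call:
apply_moves --targets '[{"dp": [0, 0, 0], "yaw": 0}, {"dp": [0, 0, 0], "yaw": 0}, {"dp": [0, 0, 0], "yaw": 0}, {"dp": [0, 0, 0], "yaw": 0}, {"dp": [0, 0, 0], "yaw": 0}]' --grip 1 --squeeze 15

```text
time_s: 13.6
tcp_pos: [0.4519, -0.2203, 0.0708]
eef_rot: [-180.0, -0.0, -97.4]
contact_force: [-1.3, 0.3, 4.3]
gripper_width: 0.0118
gripper_force: 15.0
```

Call:
apply_moves --targets '[{"dp": [0.0003, 0.002, 0], "yaw": 0}, {"dp": [0.0008, 0.006, 0], "yaw": 0}, {"dp": [0.0016, 0.012, 0], "yaw": 0}, {"dp": [0.0025, 0.019, 0], "yaw": 0}, {"dp": [0.0034, 0.026, 0], "yaw": 0}, {"dp": [0.0042, 0.032, 0], "yaw": 0}]'

```text
time_s: 14.1
tcp_pos: [0.4563, -0.1875, 0.0708]
eef_rot: [-180.0, -0.0, -97.4]
contact_force: [-1.2, -6.3, 9.3]
gripper_width: 0.012
gripper_force: 15.0
```

Call:
apply_moves --targets '[{"dp": [0.0008, 0.006, 0], "yaw": 0}, {"dp": [0.0017, 0.013, 0], "yaw": 0}, {"dp": [0.0026, 0.02, 0], "yaw": 0}, {"dp": [0.0036, 0.027, 0], "yaw": 0}, {"dp": [0.0045, 0.034, 0], "yaw": 0}, {"dp": [0.0054, 0.041, 0], "yaw": 0}, {"dp": [0.0063, 0.048, 0], "yaw": 0}, {"dp": [0.0071, 0.054, 0], "yaw": 0}, {"dp": [0.0077, 0.059, 0], "yaw": 0}, {"dp": [0.0079, 0.06, 0], "yaw": 0}, {"dp": [0.0079, 0.06, 0], "yaw": 0}]'

```text
time_s: 15.02
tcp_pos: [0.4642, -0.1272, 0.0708]
eef_rot: [-180.0, 0.0, -97.4]
contact_force: [-0.4, -0.1, 6.2]
gripper_width: 0.0117
gripper_force: 15.0
```

Call:
apply_moves --targets '[{"dp": [0, 0, 0.003], "yaw": 0}, {"dp": [0, 0, 0.01], "yaw": 0}, {"dp": [0, 0, 0.025], "yaw": 0}, {"dp": [0, 0, 0.045], "yaw": 0}, {"dp": [0, 0, 0.075], "yaw": 0}, {"dp": [0, 0, 0.105], "yaw": 0}, {"dp": [0, 0, 0.13], "yaw": 0}, {"dp": [0, 0, 0.15], "yaw": 0}, {"dp": [0, 0, 0.15], "yaw": 0}, {"dp": [0, 0, 0.15], "yaw": 0}]'

```text
time_s: 15.85
tcp_pos: [0.464, -0.1277, 0.2216]
eef_rot: [-179.9, 0.1, -97.4]
contact_force: [-0.5, 0.2, -1.9]
gripper_width: 0.0119
gripper_force: 15.0
```

Call:
apply_moves --targets '[{"dp": [0.005, 0.01, 0], "yaw": 0}, {"dp": [0.014, 0.03, 0], "yaw": 0.3}, {"dp": [0.028, 0.06, 0], "yaw": 0.7}, {"dp": [0.045, 0.093, 0], "yaw": 1}, {"dp": [0.061, 0.127, 0], "yaw": 1.3}, {"dp": [0.078, 0.161, 0], "yaw": 1.6}, {"dp": [0.095, 0.196, 0], "yaw": 1.6}, {"dp": [0.11, 0.226, 0], "yaw": 1.6}, {"dp": [0.121, 0.25, 0], "yaw": 1.6}, {"dp": [0.128, 0.265, 0], "yaw": 1.6}, {"dp": [0.1304, 0.2705, 0], "yaw": 1.6}, {"dp": [0.1304, 0.2705, 0], "yaw": 1.6}, {"dp": [0.1304, 0.2705, 0], "yaw": 1.6}]'

```text
time_s: 16.93
tcp_pos: [0.5935, 0.1419, 0.2195]
eef_rot: [179.9, -0.1, -95.8]
contact_force: [-0.6, 0.3, -1.2]
gripper_width: 0.0118
gripper_force: 15.0
```

Call:
apply_moves --targets '[{"dp": [0, 0, -0.005], "yaw": 0}, {"dp": [0, 0, -0.02], "yaw": 0}, {"dp": [0, 0, -0.04], "yaw": 0}, {"dp": [0, 0, -0.06], "yaw": 0}, {"dp": [0, 0, -0.08], "yaw": 0}, {"dp": [0, 0, -0.095], "yaw": 0}, {"dp": [0, 0, -0.103], "yaw": 0}, {"dp": [0, 0, -0.107], "yaw": 0}, {"dp": [0, 0, -0.108], "yaw": 0}, {"dp": [0, 0, -0.109], "yaw": 0}, {"dp": [0, 0, -0.109], "yaw": 0}]'

```text
time_s: 17.85
tcp_pos: [0.5947, 0.1423, 0.1124]
eef_rot: [-179.9, 0.0, -95.8]
contact_force: [1.0, 0.8, -1.4]
gripper_width: 0.0119
gripper_force: 15.0
```

Call:
apply_moves --targets '[{"dp": [0, 0, -0.0005], "yaw": 0}, {"dp": [0, 0, -0.001], "yaw": 0}, {"dp": [0, 0, -0.0015], "yaw": 0}, {"dp": [0, 0, -0.0015], "yaw": 0}]'

```text
time_s: 18.18
tcp_pos: [0.5943, 0.1424, 0.1102]
eef_rot: [-180.0, 0.0, -95.8]
contact_force: [-0.8, 0.9, -1.1]
gripper_width: 0.0121
gripper_force: 15.0
```

Call:
apply_moves --targets '[{"dp": [0, 0, -0.0005], "yaw": 0}, {"dp": [0, 0, -0.001], "yaw": 0}, {"dp": [0, 0, -0.001], "yaw": 0}]'

```text
time_s: 18.43
tcp_pos: [0.5942, 0.1423, 0.109]
eef_rot: [180.0, -0.0, -95.8]
contact_force: [-0.2, 0.0, -1.1]
gripper_width: 0.0119
gripper_force: 15.0
```

Call:
apply_moves --targets '[{"dp": [0, 0, -0.0005], "yaw": 0}, {"dp": [0, 0, -0.001], "yaw": 0}, {"dp": [0, 0, -0.001], "yaw": 0}]'

```text
time_s: 18.68
tcp_pos: [0.5943, 0.1423, 0.1089]
eef_rot: [-180.0, 0.0, -95.8]
contact_force: [-3.5, -1.2, 5.8]
gripper_width: 0.0121
gripper_force: 15.0
```

Call:
apply_moves --targets '[{"dp": [0, 0, 0.0005], "yaw": 0}, {"dp": [0, 0, 0.0005], "yaw": 0}, {"dp": [0, 0, 0.0005], "yaw": 0}, {"dp": [0, 0, 0.0005], "yaw": 0}]' --grip 0.4

```text
time_s: 19.02
tcp_pos: [0.5944, 0.1423, 0.1085]
eef_rot: [-180.0, 0.0, -95.8]
contact_force: [-0.2, 0.9, 0.3]
gripper_width: 0.0255
gripper_force: 0.0
```

Call:
apply_moves --targets '[{"dp": [0, 0, 0.004], "yaw": 0}, {"dp": [0, 0, 0.015], "yaw": 0}, {"dp": [0, 0, 0.035], "yaw": 0}, {"dp": [0, 0, 0.06], "yaw": 0}, {"dp": [0, 0, 0.09], "yaw": 0}, {"dp": [0, 0, 0.12], "yaw": 0}, {"dp": [0, 0, 0.15], "yaw": 0}, {"dp": [-0.005, -0.04, 0.16], "yaw": 0}, {"dp": [-0.01, -0.08, 0.16], "yaw": 0}, {"dp": [-0.02, -0.12, 0.16], "yaw": -0.4}, {"dp": [-0.026, -0.16, 0.16], "yaw": -0.8}, {"dp": [-0.032, -0.2, 0.15], "yaw": -1.2}, {"dp": [-0.038, -0.24, 0.15], "yaw": -1.6}, {"dp": [-0.044, -0.28, 0.15], "yaw": -1.6}, {"dp": [-0.05, -0.32, 0.14], "yaw": -1.6}, {"dp": [-0.056, -0.36, 0.12], "yaw": -1.6}, {"dp": [-0.062, -0.395, 0.09], "yaw": -1.6}, {"dp": [-0.066, -0.425, 0.06], "yaw": -1.6}, {"dp": [-0.069, -0.44, 0.04], "yaw": -1.6}, {"dp": [-0.069, -0.445, 0.028], "yaw": -1.6}]'

```text
time_s: 20.68
tcp_pos: [0.5228, -0.3051, 0.1338]
eef_rot: [179.8, 0.0, -97.6]
contact_force: [-0.3, 0.9, -0.1]
gripper_width: 0.0264
gripper_force: 0.0
```

Call:
apply_moves --targets '[{"dp": [0, 0, 0], "yaw": 0}, {"dp": [0, 0, 0], "yaw": 0}, {"dp": [0, 0, 0], "yaw": 0}]'

```text
time_s: 20.93
tcp_pos: [0.5265, -0.3024, 0.1385]
eef_rot: [-179.9, -0.0, -97.4]
contact_force: [0.2, 0.1, 0.1]
gripper_width: 0.0262
gripper_force: 0.0
```

```bash
python3 tiles.py w6.png
```

```text
[ 0.5265 -0.3024  0.1385] [-1.7986e+02 -4.0000e-02 -9.7370e+01] 20.9333
tile 3115 c 0.5976 -0.4264 size 0.0131 0.0407 ang 23.1 ztop 0.0708 hue [138. 138. 139. 140.] pix [141.  39.]
tile 3072 c 0.5253 -0.3172 size 0.0607 0.0128 ang 82.3 ztop 0.0828 hue [10. 10. 11. 17.] pix [321. 241.]
```

The green tile was knocked back to the end stop, still in its slot. I'll grasp it there.

Call:
apply_moves --targets '[{"dp": [-0.001, -0.008, -0.005], "yaw": 0}, {"dp": [-0.001, -0.0145, -0.02], "yaw": 0}, {"dp": [-0.001, -0.0145, -0.04], "yaw": 0}, {"dp": [-0.001, -0.0145, -0.053], "yaw": 0}, {"dp": [-0.001, -0.0145, -0.061], "yaw": 0}, {"dp": [-0.001, -0.0145, -0.0655], "yaw": 0}, {"dp": [-0.001, -0.0145, -0.0655], "yaw": 0}, {"dp": [-0.001, -0.0145, -0.0655], "yaw": 0}, {"dp": [-0.001, -0.0145, -0.0655], "yaw": 0}, {"dp": [-0.001, -0.0145, -0.0655], "yaw": 0}]'

```text
time_s: 21.82
tcp_pos: [0.5249, -0.3174, 0.0721]
eef_rot: [-179.9, -0.0, -97.4]
contact_force: [0.6, -0.2, 0.9]
gripper_width: 0.0259
gripper_force: 0.0
```

Call:
apply_moves --targets '[{"dp": [0, 0, 0], "yaw": 0}, {"dp": [0, 0, 0], "yaw": 0}, {"dp": [0, 0, 0], "yaw": 0}, {"dp": [0, 0, 0], "yaw": 0}, {"dp": [0, 0, 0], "yaw": 0}]' --grip 1 --squeeze 15

```text
time_s: 22.23
tcp_pos: [0.5243, -0.3172, 0.0711]
eef_rot: [-180.0, -0.0, -97.4]
contact_force: [0.5, -0.1, 0.9]
gripper_width: 0.0118
gripper_force: 15.0
```

Call:
apply_moves --targets '[{"dp": [0.0002, 0.002, 0], "yaw": 0}, {"dp": [0.0006, 0.006, 0], "yaw": 0}, {"dp": [0.0014, 0.012, 0], "yaw": 0}, {"dp": [0.0024, 0.02, 0], "yaw": 0}, {"dp": [0.0034, 0.028, 0], "yaw": 0}, {"dp": [0.0044, 0.036, 0], "yaw": 0}, {"dp": [0.0055, 0.044, 0], "yaw": 0}, {"dp": [0.0065, 0.052, 0], "yaw": 0}, {"dp": [0.0076, 0.06, 0], "yaw": 0}]'

```text
time_s: 22.98
tcp_pos: [0.5321, -0.2562, 0.0712]
eef_rot: [-180.0, -0.0, -97.4]
contact_force: [-0.1, -1.4, 0.4]
gripper_width: 0.0124
gripper_force: 15.0
```

Call:
apply_moves --targets '[{"dp": [0.001, 0.008, 0], "yaw": 0}, {"dp": [0.0021, 0.016, 0], "yaw": 0}, {"dp": [0.0031, 0.024, 0], "yaw": 0}, {"dp": [0.0042, 0.032, 0], "yaw": 0}, {"dp": [0.0052, 0.04, 0], "yaw": 0}, {"dp": [0.0063, 0.048, 0], "yaw": 0}, {"dp": [0.0073, 0.056, 0], "yaw": 0}, {"dp": [0.0084, 0.064, 0], "yaw": 0}, {"dp": [0.0094, 0.072, 0], "yaw": 0}, {"dp": [0.0105, 0.08, 0], "yaw": 0}, {"dp": [0.0115, 0.088, 0], "yaw": 0}, {"dp": [0.0126, 0.096, 0], "yaw": 0}, {"dp": [0.0136, 0.104, 0], "yaw": 0}, {"dp": [0.0145, 0.111, 0], "yaw": 0}, {"dp": [0.0151, 0.116, 0], "yaw": 0}, {"dp": [0.0154, 0.118, 0], "yaw": 0}, {"dp": [0.0154, 0.118, 0], "yaw": 0}]'

```text
time_s: 24.4
tcp_pos: [0.5474, -0.1384, 0.0711]
eef_rot: [-180.0, 0.0, -97.4]
contact_force: [-1.2, 3.9, 5.1]
gripper_width: 0.0118
gripper_force: 15.0
```

Call:
apply_moves --targets '[{"dp": [0, 0, 0.003], "yaw": 0}, {"dp": [0, 0, 0.01], "yaw": 0}, {"dp": [0, 0, 0.025], "yaw": 0}, {"dp": [0, 0, 0.045], "yaw": 0}, {"dp": [0, 0, 0.075], "yaw": 0}, {"dp": [0, 0, 0.105], "yaw": 0}, {"dp": [0, 0, 0.13], "yaw": 0}, {"dp": [0, 0, 0.15], "yaw": 0}, {"dp": [0, 0, 0.15], "yaw": 0}, {"dp": [0, 0, 0.15], "yaw": 0}]'

```text
time_s: 25.23
tcp_pos: [0.5475, -0.1392, 0.2223]
eef_rot: [-179.9, 0.1, -97.5]
contact_force: [-1.1, -1.1, -2.2]
gripper_width: 0.0117
gripper_force: 15.0
```

Call:
apply_moves --targets '[{"dp": [0, 0.01, 0], "yaw": 0}, {"dp": [-0.001, 0.03, 0], "yaw": 0.3}, {"dp": [-0.002, 0.06, 0], "yaw": 0.7}, {"dp": [-0.004, 0.095, 0], "yaw": 1}, {"dp": [-0.006, 0.13, 0], "yaw": 1.3}, {"dp": [-0.008, 0.165, 0], "yaw": 1.6}, {"dp": [-0.01, 0.2, 0], "yaw": 1.6}, {"dp": [-0.012, 0.235, 0], "yaw": 1.6}, {"dp": [-0.013, 0.262, 0], "yaw": 1.6}, {"dp": [-0.014, 0.28, 0], "yaw": 1.6}, {"dp": [-0.0144, 0.288, 0], "yaw": 1.6}, {"dp": [-0.0144, 0.288, 0], "yaw": 1.6}, {"dp": [-0.0144, 0.288, 0], "yaw": 1.6}]'

```text
time_s: 26.32
tcp_pos: [0.5322, 0.1487, 0.22]
eef_rot: [179.9, -0.1, -95.8]
contact_force: [0.1, -0.1, -1.6]
gripper_width: 0.0119
gripper_force: 15.0
```

```bash
python3 -c "
from h import *
s,c=cap('side','s7.png'); print(s['tcp_pos'])
W=world(c);H=hsv(c);k=((H[...,0]<6)|(H[...,0]>174))&(H[...,1]>200)&(H[...,2]>120)&(W[...,2]>.1)&(W[...,2]<.2)&(W[...,0]<.45)
w=W[k];print(k.sum(),w.mean(0),np.percentile(w,[1,99],0))
cv2.imwrite('pics/s7c.png',cv2.resize(c['image'][180:440,120:440,::-1],None,fx=2,fy=2))"
```

```text
[0.53218455 0.14872284 0.21998613]
390 [0.3929338  0.21659537 0.14779771] [[0.36744886 0.20387952 0.13352263]
 [0.42338493 0.22597791 0.15370659]]
```

View pics/s7c.png

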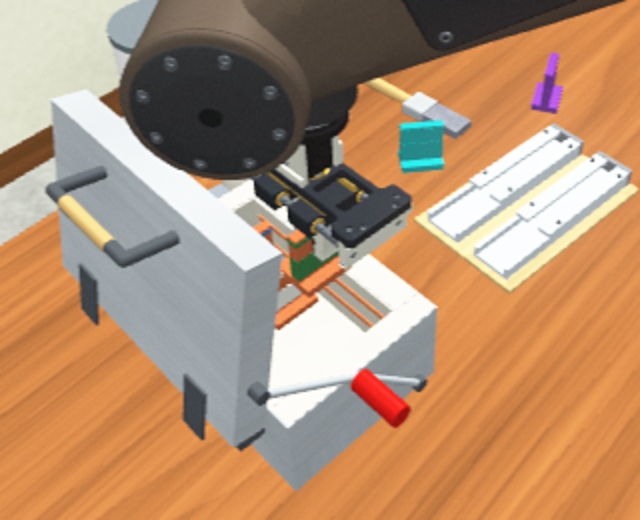

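The gripper is clear of the knob (380,398) and the rack is empty. I'll lower green.

Call:
apply_moves --targets '[{"dp": [0, 0, -0.005], "yaw": 0}, {"dp": [0, 0, -0.02], "yaw": 0}, {"dp": [0, 0, -0.04], "yaw": 0}, {"dp": [0, 0, -0.06], "yaw": 0}, {"dp": [0, 0, -0.08], "yaw": 0}, {"dp": [0, 0, -0.095], "yaw": 0}, {"dp": [0, 0, -0.103], "yaw": 0}, {"dp": [0, 0, -0.107], "yaw": 0}, {"dp": [0, 0, -0.109], "yaw": 0}, {"dp": [0, 0, -0.11], "yaw": 0}, {"dp": [0, 0, -0.11], "yaw": 0}, {"dp": [0, 0, -0.11], "yaw": 0}]'

```text
time_s: 27.37
tcp_pos: [0.5333, 0.149, 0.1119]
eef_rot: [-179.9, 0.0, -95.8]
contact_force: [0.1, 0.4, -0.8]
gripper_width: 0.0119
gripper_force: 15.0
```

Call:
apply_moves --targets '[{"dp": [0, 0, -0.0005], "yaw": 0}, {"dp": [0, 0, -0.001], "yaw": 0}, {"dp": [0, 0, -0.001], "yaw": 0}, {"dp": [0, 0, -0.001], "yaw": 0}]'

```text
time_s: 27.7
tcp_pos: [0.5329, 0.1488, 0.1102]
eef_rot: [-180.0, 0.0, -95.8]
contact_force: [0.0, -0.0, -1.5]
gripper_width: 0.0119
gripper_force: 15.0
```

Call:
apply_moves --targets '[{"dp": [0, 0, -0.0005], "yaw": 0}, {"dp": [0, 0, -0.001], "yaw": 0}, {"dp": [0, 0, -0.001], "yaw": 0}]'

```text
time_s: 27.95
tcp_pos: [0.533, 0.1488, 0.1092]
eef_rot: [-180.0, 0.0, -95.8]
contact_force: [-0.4, -0.2, -0.3]
gripper_width: 0.0121
gripper_force: 15.0
```

Call:
apply_moves --targets '[{"dp": [0, 0, -0.0003], "yaw": 0}, {"dp": [0, 0, -0.0007], "yaw": 0}, {"dp": [0, 0, -0.0007], "yaw": 0}]'

```text
time_s: 28.2
tcp_pos: [0.533, 0.1488, 0.1091]
eef_rot: [-180.0, 0.0, -95.8]
contact_force: [-3.5, -0.7, 6.1]
gripper_width: 0.0122
gripper_force: 15.0
```

Call:
apply_moves --targets '[{"dp": [0, 0, 0.0005], "yaw": 0}, {"dp": [0, 0, 0.0005], "yaw": 0}, {"dp": [0, 0, 0.0005], "yaw": 0}, {"dp": [0, 0, 0.0005], "yaw": 0}]' --grip 0.4

```text
time_s: 28.53
tcp_pos: [0.5329, 0.1488, 0.1087]
eef_rot: [180.0, -0.0, -95.8]
contact_force: [-0.1, 0.4, 0.6]
gripper_width: 0.0255
gripper_force: 0.0
```

Call:
apply_moves --targets '[{"dp": [0, 0, 0.004], "yaw": 0}, {"dp": [0, 0, 0.015], "yaw": 0}, {"dp": [0, 0, 0.035], "yaw": 0}, {"dp": [0, 0, 0.06], "yaw": 0}, {"dp": [0, 0, 0.09], "yaw": 0}, {"dp": [0, -0.01, 0.12], "yaw": 0}, {"dp": [0, -0.03, 0.15], "yaw": 0}, {"dp": [0, -0.05, 0.18], "yaw": 0}, {"dp": [0, -0.07, 0.21], "yaw": 0}, {"dp": [0.01, -0.09, 0.24], "yaw": 0}, {"dp": [0.02, -0.1, 0.26], "yaw": 0}, {"dp": [0.02, -0.1, 0.26], "yaw": 0}, {"dp": [0.02, -0.1, 0.26], "yaw": 0}]'

```text
time_s: 29.62
tcp_pos: [0.5534, 0.0482, 0.3701]
eef_rot: [-179.9, 0.1, -95.9]
contact_force: [0.3, -0.1, -0.5]
gripper_width: 0.0265
gripper_force: 0.0
```

```bash
python3 - <<'E'
from h import *
s,c=cap('wrist','w8.png'); print(s['tcp_pos'],s['eef_rot'])
W=world(c,s);H=hsv(c);z=np.nan_to_num(W[...,2])
C=np.array([.57929,.17081]);ex=np.array([.99486,-.10122]);ey=np.array([.10122,.99486])
X=(W[...,:2]-C)@ex;Y=(W[...,:2]-C)@ey
m,lab=cv2.connectedComponents(((abs(X)<.11)&(abs(Y)<.07)&(z>.07)&(z<.126)).astype(np.uint8))
for i in range(1,m):
    k=lab==i
    if k.sum()>100: print(k.sum(),X[k].min().round(4),X[k].max().round(4),Y[k].min().round(4),Y[k].max().round(4),np.percentile(z[k],95))
k=((H[...,0]<6)|(H[...,0]>174))&(H[...,1]>200)&(H[...,2]>100)&(X<-.13)
print('red',k.sum(),[np.percentile(q[k],[2,50,98]).round(4) for q in (X,Y,z)] if k.sum() else '')
E
```

```text
[0.55339294 0.04822551 0.37012387] [-1.79885330e+02  7.33900356e-02 -9.59115153e+01]
688 0.0733 0.0862 -0.0556 -0.0025 0.12134393975359474
677 0.0111 0.0239 -0.0574 0.0035 0.12163615351704148
645 -0.0498 -0.0376 -0.0569 0.004 0.12161707812757716
red 0
```

View pics/w8.png

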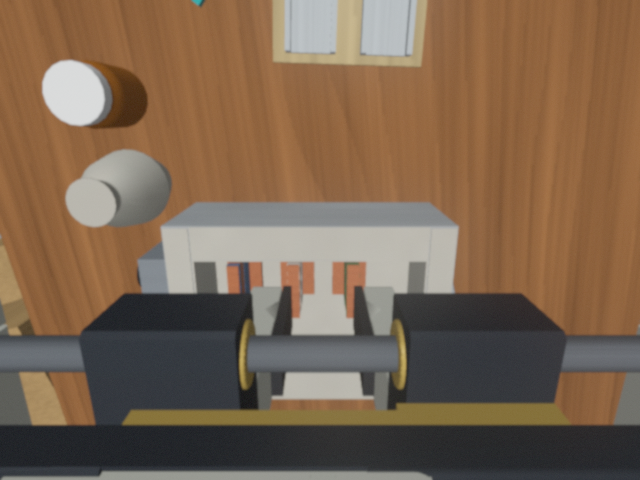

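All three tiles stand upright in the chamber with tops at about 121 mm, and the gaps are clear. Next I'll measure the stay geometry.

```bash
python3 - <<'E'
from h import *
C=np.array([.57929,.17081]);ex=np.array([.99486,-.10122]);ey=np.array([.10122,.99486])
for n in('side','scene'):
    s,c=cap(n);W=world(c);H=hsv(c);X=(W[...,:2]-C)@ex;Y=(W[...,:2]-C)@ey;z=W[...,2]
    k=((H[...,0]<6)|(H[...,0]>174))&(H[...,1]>200)&(H[...,2]>100)&(X<-.13)&(z>.1)
    print(n,'red',k.sum(),[np.percentile(q[k],[1,50,99]).round(4) for q in (X,Y,z)])
    k=(X<-.147)&(X>-.2)&(Y>-.12)&(Y<.16)&(z>.1)&(z<.3)&(H[...,1]<80)
    o=np.argsort(Y[k]); q=np.c_[X[k],Y[k],z[k]][o]; print(k.sum()); print(q[::max(1,len(q)//22)].round(3))
E
```

```text
side red 395 [array([-0.2148, -0.1906, -0.1591]), array([0.0146, 0.0271, 0.0347]), array([0.1332, 0.1493, 0.1542])]
297
[[-0.156 -0.018  0.101]
 [-0.158 -0.004  0.113]
 [-0.155  0.032  0.151]
 [-0.156  0.039  0.156]
 [-0.153  0.047  0.164]
 [-0.158  0.053  0.165]
 [-0.155  0.06   0.172]
 [-0.156  0.067  0.181]
 [-0.156  0.072  0.181]
 [-0.158  0.079  0.183]
 [-0.153  0.085  0.193]
 [-0.158  0.091  0.192]
 [-0.154  0.096  0.2  ]
 [-0.154  0.102  0.206]
 [-0.158  0.108  0.205]
 [-0.155  0.114  0.213]
 [-0.158  0.118  0.213]
 [-0.158  0.124  0.221]
 [-0.151  0.126  0.228]
 [-0.151  0.128  0.227]
 [-0.156  0.13   0.226]
 [-0.159  0.132  0.225]
 [-0.153  0.134  0.224]]
scene red 70 [array([-0.2098, -0.1842, -0.1567]), array([0.0104, 0.02  , 0.0307]), array([0.1432, 0.1509, 0.1553])]
85
[[-0.148 -0.06   0.126]
 [-0.15   0.004  0.127]
 [-0.155  0.009  0.132]
 [-0.151  0.012  0.135]
 [-0.158  0.013  0.138]
 [-0.157  0.016  0.14 ]
 [-0.149  0.018  0.138]
 [-0.153  0.02   0.139]
 [-0.148  0.023  0.147]
 [-0.154  0.025  0.147]
 [-0.152  0.027  0.152]
 [-0.155  0.028  0.14 ]
 [-0.149  0.031  0.152]
 [-0.154  0.033  0.152]
 [-0.151  0.034  0.147]
 [-0.152  0.036  0.151]
 [-0.154  0.039  0.15 ]
 [-0.154  0.041  0.154]
 [-0.158  0.045  0.162]
 [-0.151  0.047  0.157]
 [-0.151  0.049  0.161]
 [-0.155  0.053  0.169]
 [-0.149  0.056  0.174]
 [-0.151  0.059  0.177]
 [-0.149  0.062  0.179]
 [-0.151  0.064  0.178]
 [-0.153  0.066  0.18 ]
 [-0.15   0.069  0.183]
 [-0.153  0.071  0.185]]
```

Call:
apply_moves --targets '[{"dp": [-0.02, 0.01, -0.02], "yaw": 0}, {"dp": [-0.05, 0.025, -0.04], "yaw": 0}, {"dp": [-0.08, 0.045, -0.06], "yaw": 0}, {"dp": [-0.105, 0.07, -0.08], "yaw": 0}, {"dp": [-0.13, 0.095, -0.1], "yaw": 0}, {"dp": [-0.15, 0.12, -0.115], "yaw": 0}, {"dp": [-0.165, 0.135, -0.119], "yaw": 0}, {"dp": [-0.1726, 0.1442, -0.119], "yaw": 0}, {"dp": [-0.1726, 0.1442, -0.119], "yaw": 0}, {"dp": [-0.1726, 0.1442, -0.119], "yaw": 0}, {"dp": [-0.1726, 0.1442, -0.119], "yaw": 0}]' --grip 1

```text
time_s: 30.68
tcp_pos: [0.3802, 0.1928, 0.2496]
eef_rot: [180.0, -0.0, -95.8]
contact_force: [-0.1, 0.1, 0.2]
gripper_width: 0.0005
gripper_force: 0.0
```

```bash
python3 - <<'E'
from h import *
s,c=cap('side'); print(s['tcp_pos'],s['eef_rot'],s['joints'])
cv2.imwrite('pics/s9c.png',cv2.resize(c['image'][160:440,120:440,::-1],None,fx=2,fy=2))
E
```

```text
[0.38024446 0.19284816 0.24964226] [ 1.79987053e+02 -2.98781966e-02 -9.57765334e+01] [ 5.36313804e+01 -3.84952085e+00 -2.85019034e+01  4.46668704e-03
 -6.53799261e+01 -5.94097792e+01]
```

View pics/s9c.png

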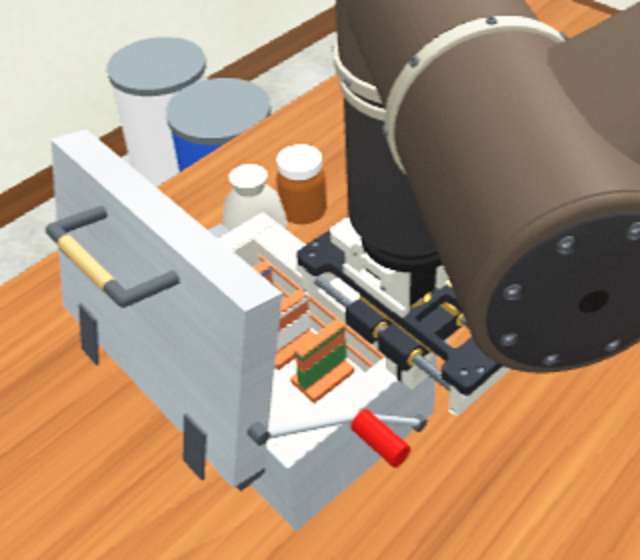

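The view shows the gripper above the knob (380,437), well clear of the lid. I'll descend to the knob's upper −y side.

Call:
apply_moves --targets '[{"dp": [0, 0, -0.01], "yaw": 0}, {"dp": [0, 0, -0.025], "yaw": 0}, {"dp": [0, 0, -0.04], "yaw": 0}, {"dp": [0, 0, -0.055], "yaw": 0}, {"dp": [0, 0, -0.067], "yaw": 0}, {"dp": [0, 0, -0.074], "yaw": 0}, {"dp": [0, 0, -0.076], "yaw": 0}, {"dp": [0, 0, -0.076], "yaw": 0}, {"dp": [0, 0, -0.076], "yaw": 0}]'

```text
time_s: 31.48
tcp_pos: [0.3807, 0.193, 0.1742]
eef_rot: [-180.0, 0.0, -95.8]
contact_force: [0.3, -0.1, 0.2]
gripper_width: 0.0006
gripper_force: 0.0
```

Call:
apply_moves --targets '[{"dp": [0, 0.002, -0.002], "yaw": 0}, {"dp": [0, 0.004, -0.004], "yaw": 0}, {"dp": [0.001, 0.006, -0.006], "yaw": 0}, {"dp": [0.001, 0.008, -0.008], "yaw": 0}]'

```text
time_s: 31.82
tcp_pos: [0.3814, 0.2013, 0.1659]
eef_rot: [-180.0, 0.0, -95.8]
contact_force: [-0.4, -1.1, 0.6]
gripper_width: 0.0005
gripper_force: 0.6
```

Call:
apply_moves --targets '[{"dp": [0, 0.002, -0.002], "yaw": 0}, {"dp": [0, 0.005, -0.005], "yaw": 0}, {"dp": [0.001, 0.008, -0.008], "yaw": 0}, {"dp": [0.001, 0.011, -0.011], "yaw": 0}, {"dp": [0.001, 0.011, -0.011], "yaw": 0}]'

```text
time_s: 32.23
tcp_pos: [0.3822, 0.2122, 0.1541]
eef_rot: [180.0, -0.1, -95.8]
contact_force: [0.1, -1.1, 0.1]
gripper_width: 0.0006
gripper_force: 0.1
```

```bash
cat > red.py <<'E'
from h import *
C=np.array([.57929,.17081]);ex=np.array([.99486,-.10122]);ey=np.array([.10122,.99486])
s,c=cap('side');W=world(c);H=hsv(c);X=(W[...,:2]-C)@ex;Y=(W[...,:2]-C)@ey;z=W[...,2]
k=((H[...,0]<6)|(H[...,0]>174))&(H[...,1]>200)&(H[...,2]>100)&(X<-.13)&(z>.05)
print('red',k.sum(),[np.percentile(q[k],[1,50,99]).round(4) for q in (X,Y,z)])
d=s['tcp_pos'][:2]-C;print('tool',d@ex,d@ey,s['tcp_pos'][2])
import sys
if len(sys.argv)>1: cv2.imwrite('pics/'+sys.argv[1],c['image'][:,:,::-1])
E
python3 red.py
```

```text
red 375 [array([-0.2148, -0.1907, -0.1596]), array([0.0313, 0.0436, 0.0509]), array([0.1169, 0.1326, 0.1366])]
tool -0.20031489518559492 0.021268624376319444 0.15412495398242368
```

Call:
apply_moves --targets '[{"dp": [0, 0.002, -0.002], "yaw": 0}, {"dp": [0, 0.004, -0.004], "yaw": 0}, {"dp": [0.001, 0.007, -0.007], "yaw": 0}, {"dp": [0.001, 0.01, -0.01], "yaw": 0}, {"dp": [0.001, 0.01, -0.01], "yaw": 0}]'

```text
time_s: 32.7
tcp_pos: [0.3832, 0.2222, 0.1442]
eef_rot: [180.0, -0.0, -95.8]
contact_force: [0.8, -0.3, -0.0]
gripper_width: 0.0
gripper_force: 0.2
```

```bash
python3 red.py
```

```text
red 356 [array([-0.2149, -0.1903, -0.1598]), array([0.0394, 0.0518, 0.0589]), array([0.1055, 0.1211, 0.1258])]
tool -0.20027964150443278 0.03131805100353911 0.14419090514509658
```

The stay is broken: the knob has moved 37 mm. I'll retract, rise, and turn toward the handle.

Call:
apply_moves --targets '[{"dp": [0, -0.008, 0.004], "yaw": 0}, {"dp": [0, -0.02, 0.015], "yaw": 0}, {"dp": [0, -0.03, 0.035], "yaw": 0}, {"dp": [0, -0.035, 0.065], "yaw": 0}, {"dp": [0, -0.04, 0.1], "yaw": 0}, {"dp": [0.01, -0.05, 0.14], "yaw": 0}, {"dp": [0.02, -0.06, 0.18], "yaw": 7}, {"dp": [0.03, -0.065, 0.22], "yaw": 14}, {"dp": [0.04, -0.07, 0.26], "yaw": 21}, {"dp": [0.05, -0.07, 0.29], "yaw": 28}, {"dp": [0.06, -0.06, 0.32], "yaw": 35}, {"dp": [0.07, -0.05, 0.35], "yaw": 42}, {"dp": [0.08, -0.03, 0.37], "yaw": 49}, {"dp": [0.1, -0.01, 0.37], "yaw": 56}, {"dp": [0.12, 0.01, 0.37], "yaw": 63}, {"dp": [0.14, 0.03, 0.37], "yaw": 70}, {"dp": [0.16, 0.05, 0.37], "yaw": 77}, {"dp": [0.18, 0.07, 0.37], "yaw": 84}, {"dp": [0.2, 0.09, 0.37], "yaw": 90}, {"dp": [0.2, 0.09, 0.37], "yaw": 90}]' --grip 0.4

```text
time_s: 34.42
tcp_pos: [0.5858, 0.3149, 0.5108]
eef_rot: [179.8, 0.2, -5.4]
contact_force: [-1.0, 0.0, -3.8]
gripper_width: 0.0261
gripper_force: 0.0
```

```bash
cat > hd.py <<'E'
from h import *
C=np.array([.57929,.17081]);ex=np.array([.99486,-.10122]);ey=np.array([.10122,.99486])
import sys
for n in('side','scene'):
    s,c=cap(n,n+sys.argv[1]);W=world(c);H=hsv(c);X=(W[...,:2]-C)@ex;Y=(W[...,:2]-C)@ey;z=W[...,2]
    k=(H[...,0]>12)&(H[...,0]<30)&(H[...,1]>60)&(H[...,2]>90)&(z>.2)&(z<.4)&(abs(X)<.06)
    nn,l,st,_=cv2.connectedComponentsWithStats(k.astype(np.uint8))
    if nn<2: continue
    k=l==1+np.argmax(st[1:,4])
    print(n,k.sum(),[np.percentile(q[k],[3,50,97]).round(4) for q in (X,Y,z)])
d=s['tcp_pos'][:2]-C;print('tool',(d@ex).round(4),(d@ey).round(4),s['tcp_pos'],s['eef_rot'],s['joints'][5])
E
python3 hd.py 10.png
```

```text
side 969 [array([-0.0579, -0.0162,  0.0556]), array([-1.4738, -1.2625, -1.1629]), array([0.203 , 0.2095, 0.2132])]
scene 620 [array([-0.0573, -0.0112,  0.0523]), array([-1.2858, -1.2027, -1.163 ]), array([0.2013, 0.2101, 0.2137])]
tool -0.0091 0.1426 [0.58466189 0.31364658 0.51180138] [179.84436361   0.18794467  -5.71206837] 39.289692254162475
```

View pics/side10.png

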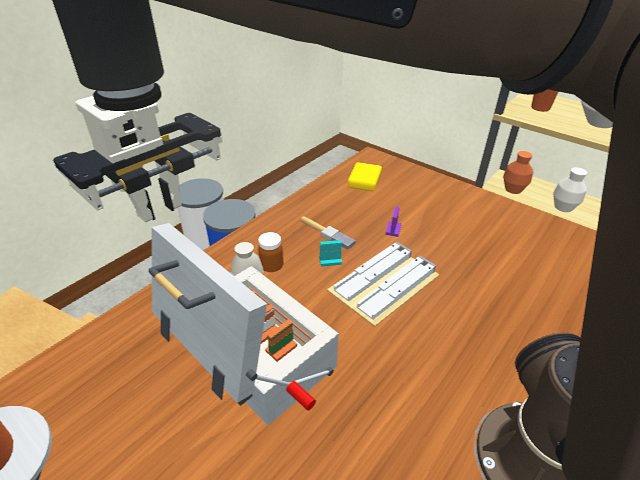

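Side view: the lid is still up, with the stay bent at (300,393) and the handle at (170,287). The gripper is high above the lid. The mask needs a Y limit.

```bash
sed -i 's/&(abs(X)<.06)/\&(abs(X)<.06)\&(abs(Y)<.25)/' hd.py; python3 hd.py 11.png
```

```text
side 260 [array([-0.0323, -0.0004,  0.035 ]), array([0.1547, 0.1611, 0.1652]), array([0.3425, 0.3477, 0.3502])]
scene 102 [array([-0.0355,  0.001 ,  0.0363]), array([0.1514, 0.1574, 0.1636]), array([0.3433, 0.3481, 0.3505])]
tool -0.0101 0.1407 [0.58351928 0.31182499 0.51457592] [ 1.79972441e+02  1.75999403e-02 -5.87666915e+00] 39.150712302429156
```

Call:
apply_moves --targets '[{"dp": [0.004, 0.005, -0.01], "yaw": 0}, {"dp": [0.008, 0.01, -0.03], "yaw": 0}, {"dp": [0.012, 0.0158, -0.055], "yaw": 0}, {"dp": [0.012, 0.0158, -0.08], "yaw": 0}, {"dp": [0.012, 0.0158, -0.1], "yaw": 0}, {"dp": [0.012, 0.0158, -0.115], "yaw": 0}, {"dp": [0.012, 0.0158, -0.12], "yaw": 0}, {"dp": [0.012, 0.0158, -0.12], "yaw": 0}, {"dp": [0.012, 0.0158, -0.12], "yaw": 0}]'

```text
time_s: 35.37
tcp_pos: [0.5953, 0.3275, 0.3962]
eef_rot: [-179.9, -0.1, -5.8]
contact_force: [1.1, -0.2, 0.7]
gripper_width: 0.0265
gripper_force: 0.0
```

```bash
python3 hd.py 12.png
```

```text
side 228 [array([-0.0323, -0.0075,  0.026 ]), array([0.1546, 0.1612, 0.1717]), array([0.3423, 0.3481, 0.3774])]
scene 103 [array([-0.0368,  0.0033,  0.0369]), array([0.1514, 0.1573, 0.1635]), array([0.3439, 0.3476, 0.3514])]
tool 0.0003 0.1577 [0.59552224 0.32771374 0.39665008] [-1.79906467e+02 -1.12322213e-01 -5.83492053e+00] 38.9349788892335
```

View pics/scene12.png

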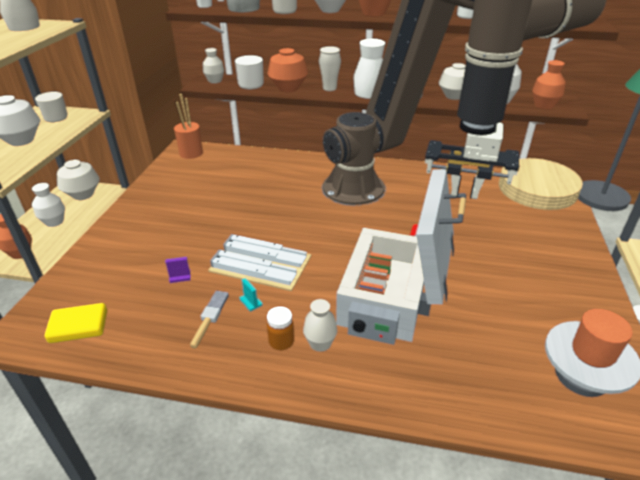

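Scene view: the fingers are just above the handle bar at (461,207), one on each side. I'll descend and pinch.

Call:
apply_moves --targets '[{"dp": [0, 0.0005, -0.008], "yaw": 0}, {"dp": [0, 0.0005, -0.018], "yaw": 0}, {"dp": [0, 0.0005, -0.03], "yaw": 0}, {"dp": [0, 0.0005, -0.04], "yaw": 0}, {"dp": [0, 0.0005, -0.046], "yaw": 0}, {"dp": [0, 0.0005, -0.048], "yaw": 0}, {"dp": [0, 0.0005, -0.048], "yaw": 0}, {"dp": [0, 0.0005, -0.048], "yaw": 0}]'

```text
time_s: 36.13
tcp_pos: [0.5955, 0.3283, 0.3472]
eef_rot: [-180.0, -0.0, -5.8]
contact_force: [0.6, -0.1, 0.1]
gripper_width: 0.0263
gripper_force: 0.0
```

Call:
apply_moves --targets '[{"dp": [0, 0, 0], "yaw": 0}, {"dp": [0, 0, 0], "yaw": 0}, {"dp": [0, 0, 0], "yaw": 0}, {"dp": [0, 0, 0], "yaw": 0}, {"dp": [0, 0, 0], "yaw": 0}]' --grip 1 --squeeze 30

```text
time_s: 36.55
tcp_pos: [0.5954, 0.3284, 0.3474]
eef_rot: [-180.0, -0.0, -5.8]
contact_force: [0.4, 0.7, 1.9]
gripper_width: 0.011
gripper_force: 30.0
```

```bash
cat > arc.py <<'E'
import numpy as np, sys
R=.2162; f0=float(sys.argv[1]); 
for f in sys.argv[2:]:
    a,b=np.deg2rad(f0),np.deg2rad(float(f)); dY=-R*(np.cos(b)-np.cos(a)); dz=R*(np.sin(b)-np.sin(a))
    print(f,round(.10122*dY,4),round(.99486*dY,4),round(dz,4))
E
python3 arc.py 98.1 97.6 96.6 95.2 93.6 92 90.4 88.8 87.2 85.6 84 82.4 80.8 79.2 78 77.5; echo; python3 arc.py 77.5 76.5 75 73 71 69 67 65 63 61 59 57 55 53 51 49.5 49; echo; python3 arc.py 49 48 46.5 45 43.5 42 40.5 39 37.5 36 34.5 33 31.5 30 29 28.5
```

```text
97.6 -0.0002 -0.0019 0.0003
96.6 -0.0006 -0.0056 0.0007
95.2 -0.0011 -0.0108 0.0013
93.6 -0.0017 -0.0168 0.0017
92 -0.0023 -0.0228 0.002
90.4 -0.0029 -0.0288 0.0022
88.8 -0.0035 -0.0348 0.0021
87.2 -0.0042 -0.0408 0.0019
85.6 -0.0048 -0.0468 0.0015
84 -0.0054 -0.0528 0.001
82.4 -0.006 -0.0588 0.0003
80.8 -0.0066 -0.0647 -0.0006
79.2 -0.0072 -0.0706 -0.0017
78 -0.0076 -0.075 -0.0026
77.5 -0.0078 -0.0769 -0.003

76.5 -0.0004 -0.0037 -0.0008
75 -0.0009 -0.0091 -0.0022
73 -0.0017 -0.0163 -0.0043
71 -0.0024 -0.0235 -0.0067
69 -0.0031 -0.0305 -0.0092
67 -0.0038 -0.0375 -0.0121
65 -0.0045 -0.0443 -0.0151
63 -0.0052 -0.0511 -0.0184
61 -0.0059 -0.0577 -0.022
59 -0.0065 -0.0642 -0.0258
57 -0.0072 -0.0706 -0.0298
55 -0.0078 -0.0768 -0.034
53 -0.0084 -0.0829 -0.0384
51 -0.009 -0.0888 -0.0431
49.5 -0.0095 -0.0931 -0.0467
49 -0.0096 -0.0946 -0.0479

48 -0.0003 -0.0028 -0.0025
46.5 -0.0007 -0.0069 -0.0063
45 -0.0011 -0.011 -0.0103
43.5 -0.0015 -0.0149 -0.0143
42 -0.0019 -0.0187 -0.0185
40.5 -0.0023 -0.0224 -0.0228
39 -0.0026 -0.026 -0.0271
37.5 -0.003 -0.0295 -0.0316
36 -0.0033 -0.0329 -0.0361
34.5 -0.0037 -0.0361 -0.0407
33 -0.004 -0.0393 -0.0454
31.5 -0.0043 -0.0423 -0.0502
30 -0.0046 -0.0452 -0.0551
29 -0.0048 -0.047 -0.0584
28.5 -0.0049 -0.0479 -0.06
```

Call:
apply_moves --targets '[{"dp": [-0.0002, -0.002, 0.0003], "yaw": 0}, {"dp": [-0.0006, -0.0056, 0.0007], "yaw": 0}, {"dp": [-0.0011, -0.0108, 0.0013], "yaw": 0}, {"dp": [-0.0017, -0.0168, 0.0017], "yaw": 0}, {"dp": [-0.0023, -0.0228, 0.002], "yaw": 0}, {"dp": [-0.0029, -0.0288, 0.0022], "yaw": 0}, {"dp": [-0.0032, -0.032, 0.0022], "yaw": 0}, {"dp": [-0.0032, -0.032, 0.0022], "yaw": 0}]'

```text
time_s: 37.22
tcp_pos: [0.5919, 0.2947, 0.3492]
eef_rot: [179.9, 0.0, -5.9]
contact_force: [0.1, -1.1, 4.0]
gripper_width: 0.0109
gripper_force: 30.0
```

```bash
python3 hd.py 13.png
```

```text
side 134 [array([-0.0322, -0.0151,  0.0054]), array([0.1203, 0.1272, 0.1318]), array([0.3448, 0.35  , 0.3646])]
scene 112 [array([-0.0341,  0.0078,  0.0369]), array([0.1158, 0.1227, 0.1295]), array([0.3384, 0.3507, 0.3706])]
tool 0.0 0.1246 [0.59190264 0.29475292 0.34921461] [ 1.79902628e+02  2.46168423e-02 -5.87986729e+00] 40.754129384887406
```

The handle follows. Continue the arc.

```bash
python3 arc.py 89.5 88.8 87.5 86 84 82 80 78 76 74 72 70 68 66 64 62.5 61.5 61; echo; python3 arc.py 61 60 58.5 57 55 53 51 49 47 45 43 41 39.5 38.5 38; echo; python3 arc.py 38 37.5 36.5 35.5 34.5 33.5 32.5 31.5 30.5 29.5 28.5 27.5 26.5 26;echo; python3 arc.py 26 25.5 25 24.5 24 23.5 23 22.5 22 21.5 21
```

```text
88.8 -0.0003 -0.0026 -0.0
87.5 -0.0008 -0.0075 -0.0002
86 -0.0013 -0.0131 -0.0005
84 -0.0021 -0.0206 -0.0012
82 -0.0029 -0.0281 -0.0021
80 -0.0036 -0.0355 -0.0033
78 -0.0044 -0.0428 -0.0047
76 -0.0051 -0.0502 -0.0064
74 -0.0058 -0.0574 -0.0084
72 -0.0066 -0.0646 -0.0106
70 -0.0073 -0.0717 -0.013
68 -0.008 -0.0787 -0.0157
66 -0.0087 -0.0856 -0.0187
64 -0.0094 -0.0924 -0.0219
62.5 -0.0099 -0.0974 -0.0244
61.5 -0.0103 -0.1008 -0.0262
61 -0.0104 -0.1024 -0.0271

60 -0.0003 -0.0033 -0.0019
58.5 -0.0008 -0.0081 -0.0048
57 -0.0013 -0.0129 -0.0078
55 -0.0019 -0.0191 -0.012
53 -0.0026 -0.0252 -0.0164
51 -0.0032 -0.0311 -0.0211
49 -0.0037 -0.0368 -0.0259
47 -0.0043 -0.0424 -0.031
45 -0.0049 -0.0478 -0.0362
43 -0.0054 -0.053 -0.0416
41 -0.0059 -0.0581 -0.0473
39.5 -0.0063 -0.0617 -0.0516
38.5 -0.0065 -0.0641 -0.0545
38 -0.0066 -0.0652 -0.056

37.5 -0.0001 -0.0011 -0.0015
36.5 -0.0003 -0.0034 -0.0045
35.5 -0.0006 -0.0056 -0.0076
34.5 -0.0008 -0.0078 -0.0106
33.5 -0.001 -0.0099 -0.0138
32.5 -0.0012 -0.0119 -0.0169
31.5 -0.0014 -0.0139 -0.0201
30.5 -0.0016 -0.0158 -0.0234
29.5 -0.0018 -0.0177 -0.0266
28.5 -0.002 -0.0195 -0.0299
27.5 -0.0022 -0.0213 -0.0333
26.5 -0.0023 -0.023 -0.0366
26 -0.0024 -0.0238 -0.0383

25.5 -0.0001 -0.0008 -0.0017
25 -0.0002 -0.0016 -0.0034
24.5 -0.0002 -0.0024 -0.0051
24 -0.0003 -0.0032 -0.0068
23.5 -0.0004 -0.0039 -0.0086
23 -0.0005 -0.0047 -0.0103
22.5 -0.0005 -0.0054 -0.012
22 -0.0006 -0.0061 -0.0138
21.5 -0.0007 -0.0068 -0.0155
21 -0.0008 -0.0075 -0.0173
```

Call:
apply_moves --targets '[{"dp": [-0.0003, -0.0026, 0], "yaw": 0}, {"dp": [-0.0008, -0.0075, -0.0002], "yaw": 0}, {"dp": [-0.0013, -0.0131, -0.0005], "yaw": 0}, {"dp": [-0.0021, -0.0206, -0.0012], "yaw": 0}, {"dp": [-0.0029, -0.0281, -0.0021], "yaw": 0}, {"dp": [-0.0036, -0.0355, -0.0033], "yaw": 0}, {"dp": [-0.0044, -0.0428, -0.0047], "yaw": 0}, {"dp": [-0.0051, -0.0502, -0.0064], "yaw": 0}, {"dp": [-0.0058, -0.0574, -0.0084], "yaw": 0}, {"dp": [-0.0066, -0.0646, -0.0106], "yaw": 0}, {"dp": [-0.0073, -0.0717, -0.013], "yaw": 0}, {"dp": [-0.008, -0.0787, -0.0157], "yaw": 0}, {"dp": [-0.0087, -0.0856, -0.0187], "yaw": 0}, {"dp": [-0.0094, -0.0924, -0.0219], "yaw": 0}, {"dp": [-0.0099, -0.0974, -0.0244], "yaw": 0}, {"dp": [-0.0103, -0.1008, -0.0262], "yaw": 0}, {"dp": [-0.0104, -0.1024, -0.0271], "yaw": 0}, {"dp": [-0.0104, -0.1024, -0.0271], "yaw": 0}]'

```text
time_s: 38.82
tcp_pos: [0.5812, 0.1931, 0.3214]
eef_rot: [179.9, 0.1, -5.9]
contact_force: [-1.9, -3.1, -2.9]
gripper_width: 0.0108
gripper_force: 30.0
```

```bash
python3 hd.py 14.png
```

```text
side 113 [array([-0.025 , -0.0225, -0.0197]), array([-0.0187,  0.0307,  0.0618]), array([0.3889, 0.3938, 0.3985])]
scene 141 [array([0.0063, 0.0231, 0.0363]), array([-0.0162,  0.026 ,  0.0644]), array([0.3763, 0.3925, 0.3986])]
tool -0.0003 0.0223 [0.58123696 0.19305587 0.32138369] [ 1.79903187e+02  8.14142500e-02 -5.85186195e+00] 47.51052908151111
```

Call:
apply_moves --targets '[{"dp": [-0.0003, -0.0033, -0.0019], "yaw": 0}, {"dp": [-0.0008, -0.0081, -0.0048], "yaw": 0}, {"dp": [-0.0013, -0.0129, -0.0078], "yaw": 0}, {"dp": [-0.0019, -0.0191, -0.012], "yaw": 0}, {"dp": [-0.0026, -0.0252, -0.0164], "yaw": 0}, {"dp": [-0.0032, -0.0311, -0.0211], "yaw": 0}, {"dp": [-0.0037, -0.0368, -0.0259], "yaw": 0}, {"dp": [-0.0043, -0.0424, -0.031], "yaw": 0}, {"dp": [-0.0049, -0.0478, -0.0362], "yaw": 0}, {"dp": [-0.0054, -0.053, -0.0416], "yaw": 0}, {"dp": [-0.0059, -0.0581, -0.0473], "yaw": 0}, {"dp": [-0.0063, -0.0617, -0.0516], "yaw": 0}, {"dp": [-0.0065, -0.0641, -0.0545], "yaw": 0}, {"dp": [-0.0066, -0.0652, -0.056], "yaw": 0}, {"dp": [-0.0066, -0.0652, -0.056], "yaw": 0}]'

```text
time_s: 40.17
tcp_pos: [0.5747, 0.1279, 0.2653]
eef_rot: [179.9, 0.1, -5.8]
contact_force: [-3.3, -3.3, -4.7]
gripper_width: 0.0113
gripper_force: 30.0
```

```bash
python3 hd.py 15.png | tail -1
```

```text
tool -0.0002 -0.0431 [0.57475167 0.12796532 0.26532354] [ 1.79927360e+02  6.55102901e-02 -5.85059440e+00] 52.569285855539334
```

View pics/side15.png

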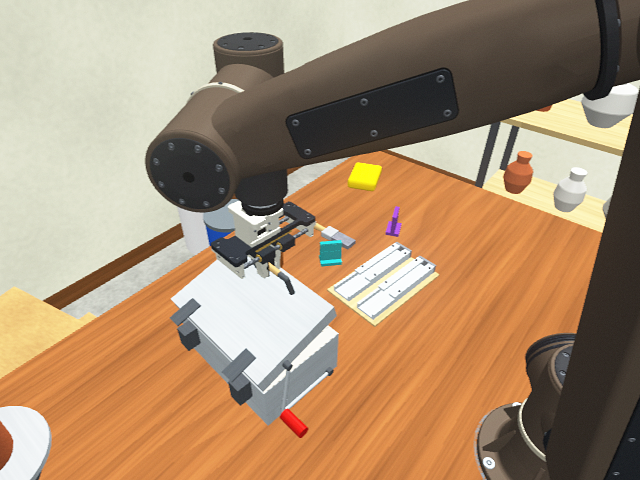

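The lid is about 16° above level, and the handle (275,270) is in the fingers. Continue slowly.

Call:
apply_moves --targets '[{"dp": [-0.0001, -0.0011, -0.0015], "yaw": 0}, {"dp": [-0.0003, -0.0034, -0.0045], "yaw": 0}, {"dp": [-0.0006, -0.0056, -0.0076], "yaw": 0}, {"dp": [-0.0008, -0.0078, -0.0106], "yaw": 0}, {"dp": [-0.001, -0.0099, -0.0138], "yaw": 0}, {"dp": [-0.0012, -0.0119, -0.0169], "yaw": 0}, {"dp": [-0.0014, -0.0139, -0.0201], "yaw": 0}, {"dp": [-0.0016, -0.0158, -0.0234], "yaw": 0}, {"dp": [-0.0018, -0.0177, -0.0266], "yaw": 0}, {"dp": [-0.002, -0.0195, -0.0299], "yaw": 0}, {"dp": [-0.0022, -0.0213, -0.0333], "yaw": 0}, {"dp": [-0.0023, -0.023, -0.0366], "yaw": 0}, {"dp": [-0.0024, -0.0238, -0.0383], "yaw": 0}, {"dp": [-0.0024, -0.0238, -0.0383], "yaw": 0}]'

```text
time_s: 41.43
tcp_pos: [0.5724, 0.1046, 0.2271]
eef_rot: [180.0, 0.1, -5.8]
contact_force: [-2.9, -1.7, -6.1]
gripper_width: 0.0111
gripper_force: 30.0
```

Call:
apply_moves --targets '[{"dp": [-0.0001, -0.0008, -0.0009], "yaw": 0}, {"dp": [-0.0001, -0.0008, -0.0017], "yaw": 0}, {"dp": [-0.0002, -0.0012, -0.0026], "yaw": 0}, {"dp": [-0.0002, -0.0016, -0.0034], "yaw": 0}, {"dp": [-0.0002, -0.002, -0.0042], "yaw": 0}, {"dp": [-0.0002, -0.0024, -0.0051], "yaw": 0}, {"dp": [-0.0003, -0.0028, -0.006], "yaw": 0}, {"dp": [-0.0003, -0.0032, -0.0068], "yaw": 0}, {"dp": [-0.0003, -0.0032, -0.0068], "yaw": 0}]'

```text
time_s: 42.18
tcp_pos: [0.5722, 0.1017, 0.2208]
eef_rot: [180.0, 0.0, -5.8]
contact_force: [-5.8, -0.5, -2.8]
gripper_width: 0.0108
gripper_force: 30.0
```

Call:
apply_moves --targets '[{"dp": [0, -0.0003, -0.0007], "yaw": 0}, {"dp": [-0.0001, -0.0006, -0.0014], "yaw": 0}, {"dp": [-0.0001, -0.0009, -0.0021], "yaw": 0}, {"dp": [-0.0001, -0.0012, -0.0028], "yaw": 0}, {"dp": [-0.0001, -0.0012, -0.0028], "yaw": 0}]'

```text
time_s: 42.6
tcp_pos: [0.5721, 0.1005, 0.218]
eef_rot: [180.0, 0.0, -5.8]
contact_force: [-4.2, -0.8, -2.5]
gripper_width: 0.011
gripper_force: 30.0
```

Call:
apply_moves --targets '[{"dp": [0, -0.0003, -0.0007], "yaw": 0}, {"dp": [-0.0001, -0.0006, -0.0014], "yaw": 0}, {"dp": [-0.0001, -0.0009, -0.0021], "yaw": 0}, {"dp": [-0.0001, -0.0009, -0.0021], "yaw": 0}]'

```text
time_s: 42.93
tcp_pos: [0.5719, 0.0996, 0.2159]
eef_rot: [180.0, 0.0, -5.8]
contact_force: [-5.3, -1.0, -2.7]
gripper_width: 0.0109
gripper_force: 30.0
```

```bash
cat > lid.py <<'E'
from h import *
C=np.array([.57929,.17081]);ex=np.array([.99486,-.10122]);ey=np.array([.10122,.99486])
for n in('side','scene'):
    s,c=cap(n);W=world(c);H=hsv(c);X=(W[...,:2]-C)@ex;Y=(W[...,:2]-C)@ey;z=W[...,2]
    k=(abs(X)<.13)&(Y>-.095)&(Y<.095)&(z>.14)&(z<.2)&(H[...,1]<50)&(H[...,2]>120)
    for _ in range(3):
        p=np.linalg.lstsq(np.c_[Y[k],X[k],np.ones(k.sum())],z[k],rcond=None)[0]
        e=abs(p[0]*Y+p[1]*X+p[2]-z); k&=e<.004
    print(n,k.sum(),'tilt deg',np.degrees(np.arctan(-p[0])).round(2),'z at front',(p[2]-.1*p[0]).round(4),'back',(p[2]+.1*p[0]).round(4))
E
python3 lid.py
```

```text
side 7866 tilt deg 0.6 z at front 0.1663 back 0.1642
scene 3931 tilt deg 0.73 z at front 0.167 back 0.1644
```

About 0.6° remains.

Call:
apply_moves --targets '[{"dp": [0, -0.0003, -0.0005], "yaw": 0}, {"dp": [0, -0.0005, -0.001], "yaw": 0}, {"dp": [-0.0001, -0.0006, -0.0015], "yaw": 0}, {"dp": [-0.0001, -0.0008, -0.002], "yaw": 0}, {"dp": [-0.0001, -0.0008, -0.002], "yaw": 0}]'

```text
time_s: 43.45
tcp_pos: [0.5719, 0.0988, 0.214]
eef_rot: [180.0, 0.0, -5.8]
contact_force: [-5.2, -0.7, -2.0]
gripper_width: 0.0105
gripper_force: 30.0
```

Call:
apply_moves --targets '[{"dp": [0, -0.0002, -0.0005], "yaw": 0}, {"dp": [0, -0.0004, -0.001], "yaw": 0}, {"dp": [0, -0.0004, -0.001], "yaw": 0}]'

```text
time_s: 43.7
tcp_pos: [0.5719, 0.0985, 0.2131]
eef_rot: [180.0, 0.0, -5.8]
contact_force: [-6.7, -1.3, -1.0]
gripper_width: 0.0106
gripper_force: 30.0
```

```bash
python3 lid.py
```

```text
side 7825 tilt deg -0.19 z at front 0.1632 back 0.1638
scene 3929 tilt deg -0.01 z at front 0.1639 back 0.164
```

Call:
apply_moves --targets '[{"dp": [0, 0, -0.0005], "yaw": 0}, {"dp": [0, 0, -0.001], "yaw": 0}, {"dp": [0, 0, -0.001], "yaw": 0}]'

```text
time_s: 44.05
tcp_pos: [0.5719, 0.0985, 0.213]
eef_rot: [-180.0, -0.0, -5.8]
contact_force: [-9.0, -0.7, 4.7]
gripper_width: 0.0113
gripper_force: 30.0
```

Call:
apply_moves --targets '[{"dp": [0, 0, -0.0005], "yaw": 0}, {"dp": [0, 0, -0.0007], "yaw": 0}, {"dp": [0, 0, -0.0007], "yaw": 0}]'

```text
time_s: 44.3
tcp_pos: [0.5719, 0.0985, 0.213]
eef_rot: [-180.0, -0.0, -5.8]
contact_force: [-10.2, -0.2, 9.9]
gripper_width: 0.0112
gripper_force: 30.0
```

The lid is seated on the rim. Release and rise.

Call:
apply_moves --targets '[{"dp": [0, 0, 0.0005], "yaw": 0}, {"dp": [0, 0, 0.001], "yaw": 0}, {"dp": [0, 0, 0.001], "yaw": 0}, {"dp": [0, 0, 0.001], "yaw": 0}, {"dp": [0, 0, 0.001], "yaw": 0}]' --grip 0.3

```text
time_s: 44.72
tcp_pos: [0.5727, 0.0986, 0.2125]
eef_rot: [-180.0, -0.1, -5.8]
contact_force: [0.2, -1.1, 0.7]
gripper_width: 0.0305
gripper_force: 0.0
```

Call:
apply_moves --targets '[{"dp": [0, 0, 0.005], "yaw": 0}, {"dp": [0, 0, 0.015], "yaw": 0}, {"dp": [0, 0, 0.035], "yaw": 0}, {"dp": [0, 0, 0.06], "yaw": 0}, {"dp": [0, 0, 0.09], "yaw": 0}, {"dp": [0, 0, 0.12], "yaw": 0}, {"dp": [0, 0, 0.14], "yaw": 0}, {"dp": [0, 0, 0.15], "yaw": 0}, {"dp": [0, 0, 0.15], "yaw": 0}, {"dp": [0, 0, 0.15], "yaw": 0}, {"dp": [0, 0, 0.15], "yaw": 0}]'

```text
time_s: 45.63
tcp_pos: [0.5715, 0.0983, 0.3608]
eef_rot: [180.0, 0.1, -5.8]
contact_force: [-0.2, 1.1, -0.7]
gripper_width: 0.0309
gripper_force: 0.0
```

```bash
python3 lid.py; python3 hd.py 16.png
```

```text
side 8250 tilt deg -0.05 z at front 0.1634 back 0.1635
scene 4156 tilt deg -0.06 z at front 0.1638 back 0.164
side 173 [array([-0.0326,  0.0004,  0.0345]), array([-0.0764, -0.0689, -0.0657]), array([0.2084, 0.2153, 0.2184])]
scene 79 [array([-0.0318,  0.0009,  0.0356]), array([-0.0781, -0.0722, -0.0672]), array([0.2114, 0.2159, 0.2198])]
tool -0.0002 -0.073 [0.57170178 0.09824224 0.3608671 ] [ 1.79934512e+02  1.16684926e-01 -5.82804077e+00] 55.12424293239454
```

View pics/scene16.png

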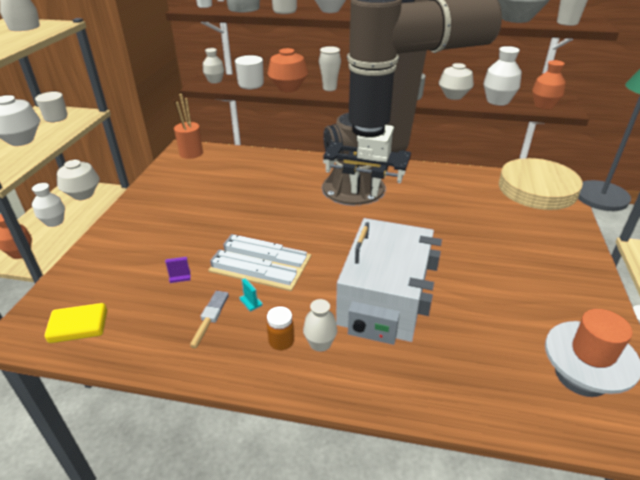

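The lid is level and shut, the rack is empty, and the jar (280,328), vase (320,325) and brush (210,315) are where they were. I'll hand in.

```bash
python3 -c "
from plant import r
print(r.close_job())"
```

```text
the job is handed in; nothing more can be done
None
```

I handed in the job: the three tiles present (blue, white and green; there was no yellow) stand apart and upright in the kiln, the stay is broken, the lid is fully shut, and the jar, vase and brush are where they were.

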